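# Fetch the tin from behind the bottle, tube and jar

## Task

The flat tin at the back of the wooden supply tray is wanted on the perforated soldering block. First clear the bottle, the tube and the jar off the tray and stand all three upright on the cork mat, then lay the tin lid up on the middle of the soldering block, and only then put the bottle, the tube and the jar back upright, each on the very spot of the tray where it stood before. Leave the round wooden box and the wooden punch where they are, and do not knock anything over.

Things in the scene. Friction and masses are not known exactly. Their poses are not given: they have to be found in the camera images.
- bottle_mid (a point): Small flat-sided green bottle with a dark green cap, 26 (its x) x 34 (its y) x 82 mm high, about 0.1 kg, standing on the tray. The point is its centre, 41 mm above its foot; z up along the bottle. Take it across its x (26 mm).
- tube_mid (a point): White and blue squeeze tube standing upright on its cap, 30 (x) x 38 (y) x 112 mm high, light; its cap (the foot) is 28 mm across. The point is its centre, 56 mm above its foot; z up. It is solid; take it across its x (30 mm).
- jar_mid (a point): Small clear round glass jar with pale green contents, 40 mm across, 39 mm high. The point is its centre, 19.5 mm above its foot; z up. It is solid.
- tin_mid (a point): Flat yellow tin with a grey lid, closed, 36 (x) x 50 (y) x 20 mm high, lying at the back of the tray in front of the back stop. The point is its centre, 10 mm above its foot; z up towards the lid. Take it across its y (50 mm).
- supply_tray: Fixed wooden board, 132 (x) x 164 (y) mm, 10 mm thick, no side walls. Origin: centre of its underside on the bench; x points to its back, z up. A stop 60 mm wide along y stands at the back, front face at x = +58 mm, its top 32 mm above the bench. Dark flush patches show the places: the tin at about (30, 0) mm, and the bottle, tube and jar, in an order that changes, at about (30, 56), (30, -56) and (-42, 0) mm, each a few mm off.
- side_mat: Fixed flat cork mat, 132 (x) x 164 (y) mm, 4 mm thick, empty at the start: the side area. Origin: centre of its underside on the bench; z up.
- sieve_top (a point): Fixed square soldering block with a perforated dark-and-light top, 66 x 66 mm, its top 14.5 mm above the bench. The point is the centre of its top face; z up.
- round_box_mid (a point): Bystander: round wooden box, 63 mm across, 23 mm high, loose on the bench. The point is its centre.
- punch_mid (a point): Bystander: short turned wooden punch, 82 mm long (its y), 24 mm thick, lying loose on the bench behind the work. The point is its centre.
- key_lamp: Fixed white work lamp hanging over the right of the bench. Its head spans world x 0.54 to 0.70 m, y -0.17 to -0.45 m, underside 0.59 m above the bench: keep the arm clear of it (come in from the side close to the robot). Origin: world (0.70, -0.13, -0.08) m; it never moves.

How it is judged:
By the outcome, as a careful person would: the job done as asked, in the order asked, and still so for the second after the job is handed in, with the robot touching nothing.
It also fails if it takes over 125 s, if anything falls off the work surface, if the arm or the gripper's body presses on something with over 40 N, if the wrist force passes 120 N, or if a joint passes its speed limit or range.

## Robot

A 6-joint arm with a two-finger parallel gripper is mounted at the origin on a cart in front of the work surface, level with it; the furniture and walls round the work are solid. World frame = base frame: x ahead of the robot, y to its left, z up, the work surface at z = 0. Lengths are in m, angles in rad, forces in N, time in s.
With the tool pointing down it reaches from about 0.35 to 0.725 m from the base axis. Payload 4.3 kg.
Tool frame: the origin (TCP) lies at the very end of the fingers, on their centre line; the grasp point (between the pads) lies 19 mm behind it (r.tcp_to_grasp is the distance from the TCP to the grasp point, in m); x points along the fingers, z is the direction in which the jaws open and shut, and the axes are right-handed (so a half turn about x gives the same grasp; the last joint's range is limited). The gripper opens to 85 mm and grips with 20 to 120 N. Pads are 22 mm wide; open, the fingers measure 114 mm over their backs; the gripper's body (76 mm by 85 mm) begins 54 mm behind the grasp point. The pads swing forward as they close: fully open they stand 13 mm farther back than shut.
Start: joints at [1, 0.377, 0.081, 1.274, 0, 1.46], TCP at [0.256, 0.515, 0.231] pointing down, gripper open.
Joint ranges: [-2.72, 2.72], [-0.84, 1.66], [-1.02, 1.22], [-1.77, 2.12], [-1.37, 1.28], [-3.14, 3.14]. Speed limits (rad/s): [2.57, 2.57, 3.14, 3.14, 3.14, 3.14].

## Interface

Orientations are given as a unit quaternion [w, x, y, z].
In Python, from rig import r gives the robot as it stands. The module is installed in compiled form; this text tells all that it offers.
- The arm moves only by the shell command python3 -m inch 'ROWS'. ROWS is a JSON object of lists of equal length, an entry for each row: "slide": the shift along the tool's x, y, z in units of 25 mm (1.0 is 25 mm), a list of three; "twist": the turn about the tool's x in units of 6 degrees (1.0 is 6 degrees); "hand": the gripper command: -1 is fully open, 1 is shut, values between are in proportion. A call has 1 to 8 rows; each row shifts and turns the commanded pose from where the row before left it, along the tool's axes as they then stand; what a row does not reach is not made up. A row lasts 1/8 s, in which the tool goes at most 62.5 mm and 10.7 degrees, less where a joint would pass 70% of its speed; a pose out of reach is approached as far as the arm can. A call is refused whole if a number of a shift passes 1 or a number of a turn 1, either way. A call with a gripper value outside its range is refused whole. The fingers move at their own pace and stop on an object; the grip force is fixed at half the most. Time passes only in rows, so rows that do not move let the fingers close. It gives the time, the measured TCP pose, the force and the opening at its end, in the units of the state.
- r.state(): the state, without advancing time (a new reading comes with each control period).
- r.get_image(name): name is "side" or "top"; returns (picture, depth): 384x512x3 uint8, red, green, blue; 384x512 float32, m along the optical axis (not along the pixel's ray), 0 where there is no reading.
- r.camera_model(name): a dict with "K" (3x3 intrinsics, pixels), "rvec" (rotation vector, rad) and "tvec" (3), from world to camera coordinates, as OpenCV has them. Camera axes: x right, y down, z forward; pixel columns grow to the right and rows downward; lengths in m; the calibration is good to about 2 mm. A picture is of the moment at which its call begins. camera_model takes no time and is no camera call.
- r.sign_off(): hands the job in, once; it reports no verdict.
The state is a dict: "time": time; "q": joint angles; "qd": joint speeds; "joint_efforts": joint torques, N m; "ee_pos": TCP position; "tool_rot": TCP orientation; "ft_force": force on the tool from outside, world axes, zero at the start; "moment": the same for the moment, N m; "width": finger opening in m.
Only numpy, scipy, OpenCV 4.12 (cv2) and the standard library are available. Lean on these libraries where they do the work, as an engineer would, in place of code of your own. Each camera call takes 0.05 s, during which the arm holds its last target.

## Working session

There is one attempt and no reset: what is moved stays moved. The work goes in short steps, Python scripts to look and compute and a shell command to move; the robot and the scene stay as the last step left them, time stands still between calls to the robot, and variables do not carry over. Pictures are saved under pics/ and viewed, and the job is handed in when it is done.

```bash
mkdir -p pics; ls; python3 - <<'E'
from rig import r
import cv2,numpy as np
print(r.state())
for n in("side","top"):
    im,d=r.get_image(n); cv2.imwrite(f"pics/{n}0.png",im[:,:,::-1]); np.save(f"{n}0.npy",d); np.save(f"{n}0i.npy",im)
    m=r.camera_model(n); R=cv2.Rodrigues(np.array(m['rvec']))[0]; print(n,m['K'],-R.T@np.array(m['tvec']),R)
E
```

```text
pics
{'time': 0.0, 'q': array([ 9.99703032e-01,  3.78083858e-01,  7.96218689e-02,  1.27439342e+00,
       -3.62305977e-06,  1.46047448e+00]), 'qd': array([ 0.00099705, -0.00036724,  0.00019097, -0.00065491,  0.00123243,
        0.00095824]), 'joint_efforts': array([-8.77302264e-04, -4.63609672e+01,  2.69873464e+01,  2.08247529e-02,
       -8.26481983e-05,  7.09621801e-07]), 'ee_pos': array([0.25531741, 0.5144741 , 0.23034744]), 'tool_rot': array([ 0.60030877, -0.37292679,  0.60162205,  0.37229814]), 'ft_force': array([0.40703473, 0.68262492, 0.31553271]), 'moment': array([-0.0252145 ,  0.03827746, -0.00946183]), 'width': 0.08556832757692624}
side [[476.61168937   0.         265.41683294]
 [  0.         476.61168937 197.62795475]
 [  0.           0.           1.        ]] [0.5058926  0.56354269 0.5875517 ] [[-0.98891947 -0.14840214  0.00388504]
 [-0.10090954  0.65278399 -0.75079313]
 [ 0.10888322 -0.74286598 -0.66052599]]
top [[439.54993906   0.         253.46938176]
 [  0.         439.54993906 194.2759282 ]
 [  0.           0.           1.        ]] [ 0.49756421 -0.08814879  0.85631887] [[-0.02494312 -0.99939083 -0.02440902]
 [-0.98795936  0.02837243 -0.1520898 ]
 [ 0.1526897   0.02032153 -0.98806523]]
```

View pics/side0.png

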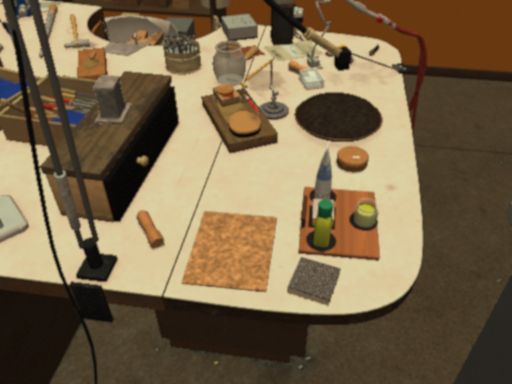

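View pics/top0.png

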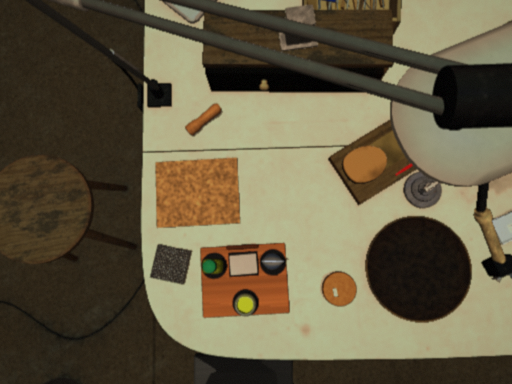

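The side view shows the bottle at (322,225), tube at (323,180), jar at (365,213), mat at (232,250) and block at (315,280). In the top view, the bottle is at (213,265), tin at (243,264), tube at (273,262), jar at (245,303), mat at (198,193) and block at (171,264).

```bash
cat > h.py <<'E'
import numpy as np,cv2
from rig import r
from scipy.spatial.transform import Rotation as Ro
def cam(n):
    m=r.camera_model(n);R=cv2.Rodrigues(np.array(m['rvec'],float))[0];t=np.array(m['tvec'],float).ravel();return np.array(m['K']),R,t
def ray(n,uv,z):
    K,R,t=cam(n);uv=np.atleast_2d(np.array(uv,float))
    d=(np.linalg.inv(K)@np.c_[uv,np.ones(len(uv))].T); d=(R.T@d).T; c=-R.T@t
    return c+d*((z-c[2])/d[:,2])[:,None]
def proj(n,P):
    K,R,t=cam(n);P=np.atleast_2d(P);q=(K@(R@P.T+t[:,None])).T;return q[:,:2]/q[:,2:]
def cloud(n,d):
    K,R,t=cam(n);v,u=np.mgrid[:384,:512];p=np.stack([(u-K[0,2])/K[0,0]*d,(v-K[1,2])/K[1,1]*d,d],-1)
    return (p-t)@R
def big(im,box,name,s=4):
    x0,y0,x1,y1=box;cv2.imwrite(name,cv2.resize(im[y0:y1,x0:x1,::-1],None,fx=s,fy=s,interpolation=cv2.INTER_CUBIC))
E
python3 - <<'E'
from h import *
a=np.load('top0i.npy');big(a,(140,145,300,330),'pics/t0c.png',3)
b=np.load('side0i.npy');big(b,(180,140,390,310),'pics/s0c.png',3)
E
```

```text
(no output)
```

View pics/t0c.png

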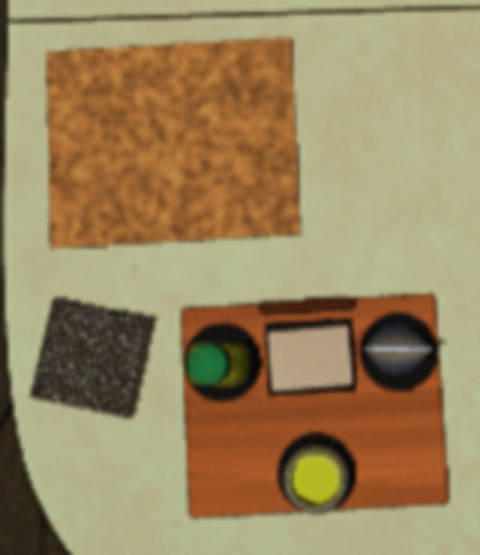

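View pics/s0c.png

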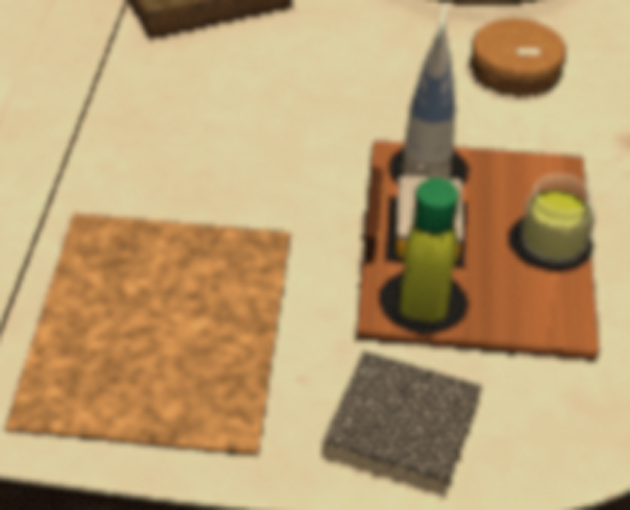

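```bash
python3 - <<'E'
from h import *
np.set_printoptions(precision=4,suppress=True)
for n,box in(('top',(140,145,300,330)),('side',(180,140,390,310))):
    im=np.load(n+'0i.npy');d=np.load(n+'0.npy');C=cloud(n,d);hsv=cv2.cvtColor(im,cv2.COLOR_RGB2HSV)
    pts={'top':dict(cap=(209,265),jar=(245,303),tin=(243,264),tube=(273,262),blk=(171,264),mat=(198,193),tray=(220,300),box=(339,289)),
     'side':dict(cap=(325,206),bot=(322,235),jar=(366,210),tube=(323,165),tubelo=(322,190),tin=(322,200),blk=(315,280),mat=(232,250),tray=(345,240))}[n]
    for k,(u,v) in pts.items(): print(n,k,hsv[v,u],im[v,u],C[v,u])
E
```

```text
top cap [ 70 183 117] [ 33 117  60] [0.4947 0.0072 0.092 ]
top jar [ 31 205 184] [180 184  36] [ 0.4243 -0.0507  0.0332]
top tin [ 17  71 180] [180 158 130] [ 0.4948 -0.0485  0.0305]
top tube [ 17  18 128] [128 124 119] [ 0.4971 -0.1026  0.1124]
top blk [18 57 67] [67 61 52] [0.4981 0.0891 0.0153]
top mat [ 15 174 163] [163 106  52] [0.6353 0.0388 0.002 ]
top tray [ 11 195 165] [165  87  39] [ 0.4288 -0.0026  0.0092]
top box [ 14 189 158] [158  95  41] [ 0.4447 -0.2246  0.0236]
side cap [ 69 153 130] [ 52 130  76] [0.4938 0.0143 0.0945]
side bot [ 29 190  94] [94 91 24] [0.4934 0.024  0.0407]
side jar [ 28 145 190] [190 183  82] [ 0.4248 -0.0362  0.0496]
side tube [18 16 81] [81 79 76] [ 0.5029 -0.0889  0.0946]
side tubelo [ 18  59 113] [113 103  87] [ 0.5001 -0.0857  0.0418]
side tin [ 57  92 130] [ 87 130  83] [ 0.4992 -0.0003  0.0933]
side blk [17 68 97] [97 86 71] [0.4976 0.0955 0.0148]
side mat [ 15 156 190] [190 132  74] [0.6369 0.0456 0.0049]
side tray [ 12 177 167] [167  97  51] [0.4544 0.0028 0.0134]
```

```bash
cat > meas.py <<'E'
from h import *
np.set_printoptions(precision=4,suppress=True)
def biggest(m,u=None):
    cs,_=cv2.findContours(m.astype(np.uint8),cv2.RETR_EXTERNAL,cv2.CHAIN_APPROX_NONE)
    if u is not None: cs=[c for c in cs if cv2.pointPolygonTest(c,u,True)>-4]
    return max(cs,key=cv2.contourArea).reshape(-1,2).astype(float)
def rect(n,m,z,u,lab):
    c=biggest(m,u); P=ray(n,c,z)[:,:2].astype(np.float32)*1000
    (x,y),(w,h),a=cv2.minAreaRect(P); print(n,lab,'ctr %.1f %.1f size %.1f %.1f ang %.1f'%(x,y,w,h,a)); return x,y
E
python3 - <<'E'
from meas import *
im=np.load('top0i.npy');H=cv2.cvtColor(im,cv2.COLOR_RGB2HSV).astype(int);h,s,v=H[...,0],H[...,1],H[...,2]
C=cloud('top',np.load('top0.npy'))
roi=np.zeros(h.shape,bool);roi[225:325,140:300]=1
trayblob=roi&(im[...,0]<im[...,2]*1.0+400)&((s>110)|(v<60))
m=roi&(np.arange(512)[None]>194)&((s>150)|(v<70))
rect('top',m,.010,(220.,300.),'tray')
roi2=np.zeros(h.shape,bool);roi2[145:240,140:260]=1
rect('top',roi2&(s>110)&(h<25),.004,(198.,193.),'mat')
rect('top',roi&(np.arange(512)[None]<196)&(v<105)&(np.arange(512)[None]>146),.0145,(171.,264.),'blk')
lid=roi&(s<105)&(v>125)&(np.abs(C[...,2]-.030)<.012)&(np.arange(512)[None]>222)&(np.arange(512)[None]<264)
rect('top',lid,.030,(243.,264.),'tin')
cap=roi&(h>50)&(h<90)&(s>120)&(v>60)
rect('top',cap,.092,(209.,265.),'cap')
yel=roi&(h>26)&(h<36)&(s>150)&(v>130)&(np.arange(384)[:,None]>285)
rect('top',yel,.035,(245.,303.),'yel')
dark=roi&(v<75)&(np.arange(512)[None]>200)
for k,u in dict(b=(204.,276.),t=(262.,262.),j=(236.,303.)).items(): 
    rect('top',dark,.010,u,'dark'+k)
cv2.imwrite('pics/dark.png',cv2.resize(np.uint8(dark)[225:325,190:300]*255,None,fx=5,fy=5))
t=roi&(C[...,2]>.05)&(np.arange(512)[None]>255)
P=C[t];print('tube',P.min(0),P.max(0)); T=P[P[:,2]>.105];print('tubetop',T.mean(0),T.min(0),T.max(0))
b=roi&(C[...,2]>.085)&(np.arange(512)[None]<230);print('cap',C[b].mean(0),C[b].min(0),C[b].max(0))
E
```

```text
top tray ctr 466.1 -48.7 size 129.3 160.9 ang 2.0
top mat ctr 637.5 40.8 size 131.4 163.2 ang 1.6
top blk ctr 499.2 90.2 size 66.8 64.5 ang 76.9
top tin ctr 494.7 -48.1 size 35.1 49.1 ang 3.7
top cap ctr 492.6 7.7 size 22.0 20.4 ang 44.4
top yel ctr 421.9 -50.7 size 25.6 26.6 ang 88.7
top darkb ctr 493.8 8.4 size 45.9 46.7 ang 43.7
top darkt ctr 497.1 -103.7 size 46.6 47.0 ang 43.2
top darkj ctr 426.9 -50.2 size 46.8 42.3 ang 81.8
tube [ 0.4847 -0.1195  0.0538] [ 0.5116 -0.0842  0.8563]
tubetop [ 0.4984 -0.0989  0.2702] [ 0.4952 -0.1195  0.1051] [ 0.5023 -0.0844  0.8563]
cap [ 0.4937 -0.0092  0.2248] [ 0.4827 -0.0881  0.0857] [0.5033 0.0178 0.8563]
```

View pics/dark.png

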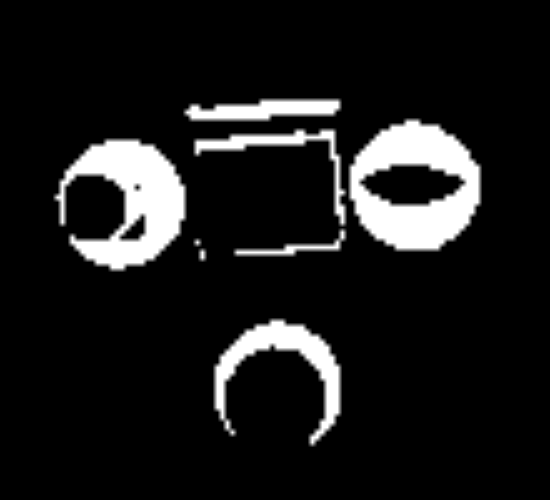

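```bash
python3 - <<'E'
from meas import *
S=np.load('side0i.npy');big(S,(295,145,390,265),'pics/s0d.png',5)
C=cloud('top',np.load('top0.npy'));im=np.load('top0i.npy')
cc=np.arange(512)[None]+0*np.arange(384)[:,None];rr=np.arange(384)[:,None]+0*cc
Z=C[...,2]
t=(cc>255)&(cc<295)&(rr>240)&(rr<285)&(Z>.03)&(Z<.125)
for lo,hi in((.03,.06),(.06,.09),(.09,.105),(.105,.125)):
    P=C[t&(Z>lo)&(Z<hi)]; 
    if len(P): print('tube',lo,len(P),P.mean(0),P.min(0),P.max(0))
P=C[t&(Z>.1)];a=np.polyfit(P[:,1],P[:,0],1);print('crimp slope deg',np.degrees(np.arctan(a[0])))
b=(cc>195)&(cc<232)&(rr>245)&(rr<285)&(Z>.02)&(Z<.1)
for lo,hi in((.02,.06),(.06,.08),(.08,.1)):
    P=C[b&(Z>lo)&(Z<hi)]; 
    if len(P):print('bot',lo,len(P),P.mean(0),P.min(0),P.max(0))
j=(cc>228)&(cc<262)&(rr>283)&(rr<322)&(Z>.02)&(Z<.06)
P=C[j];print('jar',len(P),P.mean(0),P.min(0),P.max(0)); P=P[P[:,2]>.04];print(len(P),P.mean(0),P.min(0),P.max(0))
Cs=cloud('side',np.load('side0.npy'));
X,Y,Z=Cs[...,0],Cs[...,1],Cs[...,2]
def lim(name,m):
    P=Cs[m];print('side',name,len(P),P.mean(0),P.min(0),P.max(0))
bm=(abs(X-.494)<.03)&(abs(Y-.01)<.03)&(Z>.02)&(Z<.065);lim('botbody',bm)
tm=(abs(X-.498)<.035)&(abs(Y+.1)<.03)&(Z>.06)&(Z<.13)
for lo in(.04,.06,.08,.1):
  mm=(abs(X-.498)<.035)&(abs(Y+.1)<.03)&(Z>lo)&(Z<lo+.02)
  if mm.any():lim('tube%g'%lo,mm)
jm=(abs(X-.424)<.03)&(abs(Y+.05)<.03)&(Z>.02)&(Z<.065);lim('jar',jm)
E
```

```text
tube 0.03 22 [ 0.5008 -0.0794  0.0357] [ 0.4795 -0.1035  0.03  ] [ 0.531  -0.0723  0.054 ]
tube 0.06 76 [ 0.4989 -0.1006  0.0766] [ 0.4864 -0.1154  0.0605] [ 0.5114 -0.0874  0.09  ]
tube 0.09 77 [ 0.4986 -0.1012  0.0976] [ 0.4903 -0.1182  0.09  ] [ 0.5059 -0.0842  0.1048]
tube 0.105 78 [ 0.4986 -0.1018  0.1124] [ 0.4952 -0.1195  0.1051] [ 0.5023 -0.0844  0.1237]
crimp slope deg 1.534356380914267
bot 0.02 149 [ 0.4985 -0.0096  0.0418] [ 0.4751 -0.0269  0.0236] [0.5288 0.0245 0.06  ]
bot 0.06 61 [ 0.4929 -0.0006  0.0659] [ 0.4802 -0.0069  0.0605] [0.5036 0.0219 0.0786]
bot 0.08 144 [0.4928 0.0074 0.0913] [ 0.4827 -0.0032  0.0804] [0.5033 0.0178 0.095 ]
jar 398 [ 0.4224 -0.0506  0.0376] [ 0.4031 -0.0691  0.0203] [ 0.4416 -0.0307  0.0508]
103 [ 0.422  -0.0502  0.0452] [ 0.404  -0.0675  0.04  ] [ 0.4379 -0.0328  0.0508]
side botbody 366 [0.4941 0.0204 0.0444] [ 0.48   -0.0194  0.02  ] [0.5237 0.0254 0.0646]
side tube0.04 143 [ 0.4998 -0.0915  0.0502] [ 0.485  -0.1047  0.0401] [ 0.5139 -0.0851  0.0598]
side tube0.06 139 [ 0.499  -0.0913  0.0699] [ 0.4866 -0.1053  0.0601] [ 0.512  -0.0842  0.0799]
side tube0.08 120 [ 0.4997 -0.0915  0.0898] [ 0.4902 -0.1106  0.0801] [ 0.5095 -0.0843  0.0998]
side tube0.1 76 [ 0.4991 -0.0951  0.1077] [ 0.4937 -0.1174  0.1001] [ 0.5044 -0.084   0.1195]
side jar 551 [ 0.423  -0.0467  0.0374] [ 0.4026 -0.0714  0.0201] [ 0.4425 -0.031   0.0513]
```

View pics/s0d.png

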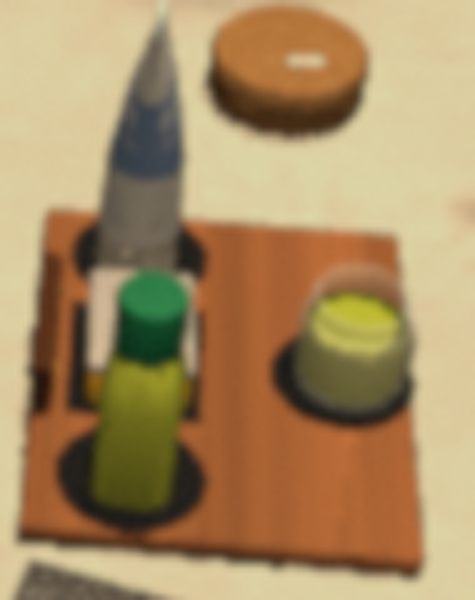

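```bash
cat > go.py <<'E'
import sys
from h import *
# usage: go.py X Y Z(mm) [jaw world angle deg]  -> units to go
s=r.state();q=np.array(s['tool_rot']);R=Ro.from_quat([q[1],q[2],q[3],q[0]]).as_matrix()
p=np.array(s['ee_pos'])*1000
jz=np.degrees(np.arctan2(R[1,2],R[0,2]))
print('t %.2f tcp'%s['time'],p.round(1),'jaw ang %.1f'%jz,'x-axis',R[:,0].round(3),'w %.1f'%(s['width']*1000),'F',np.array(s['ft_force']).round(1),'q6 %.2f q1 %.2f'%(s['q'][5],s['q'][0]))
if len(sys.argv)>3:
    t=np.array(list(map(float,sys.argv[1:4])))
    d=t-p
    if len(sys.argv)>4:
        a=float(sys.argv[4]); # turn so that jaw axis at angle a (mod 180)
        e=(a-jz+90)%180-90
        sg=np.sign(R[2,0]) # tool x down -> -1
        print('twist total units %.2f (alt %.2f)'%(e*sg/6,(e-np.sign(e)*180)*sg/6))
    print('units along tool x,y,z',(R.T@d/25).round(2))
E
python3 go.py 493 8 160 2
```

```text
t 0.10 tcp [255.4 514.5 230.5] jaw ang 63.6 x-axis [-0.001 -0.002 -1.   ] w 85.6 F [ 0.8 -0.1  0.1] q6 1.46 q1 1.00
twist total units 10.27 (alt -19.73)
units along tool x,y,z [  2.84 -17.52 -13.92]
```

```bash
python3 -m inch '{"slide":[[0,0,0],[0,0,0],[0,0,0],[0,0,0],[0,0,0],[0,0,0],[0,0,0],[0,0,0]],"twist":[1,1,1,1,1,1,1,1],"hand":[-1,-1,-1,-1,-1,-1,-1,-1]}'; python3 -m inch '{"slide":[[0,0,0],[0,0,0],[0,0,0],[0,0,0]],"twist":[1,1,0.27,0],"hand":[-0.4,-0.4,-0.4,-0.4]}'; python3 go.py 493 8 160 2
```

```text
time: 1.1
ee_pos: [0.2555, 0.5147, 0.2307]
tool_rot: [0.7, -0.095, 0.701, 0.094]
ft_force: [0.5, 0.2, -0.4]
width: 0.0853
time: 1.6
ee_pos: [0.2556, 0.5149, 0.2311]
tool_rot: [0.707, -0.013, 0.707, 0.012]
ft_force: [-0.2, -0.3, -0.1]
width: 0.0601
t 1.60 tcp [255.6 514.9 231.1] jaw ang 2.0 x-axis [-0. -0. -1.] w 60.1 F [-0.2 -0.3 -0.1] q6 2.53 q1 1.00
twist total units 0.01 (alt -29.99)
units along tool x,y,z [  2.85 -20.6    8.77]
```

```bash
python3 -m inch '{"slide":[[0,-1,0.43],[0,-1,0.43],[0,-1,0.43],[0,-1,0.43],[0,-1,0.43],[0,-1,0.43],[0,-1,0.43],[0,-1,0.43]],"twist":[0,0,0,0,0,0,0,0],"hand":[-0.4,-0.4,-0.4,-0.4,-0.4,-0.4,-0.4,-0.4]}'; python3 -m inch '{"slide":[[0,-1,0.43],[0,-1,0.43],[0,-1,0.43],[0,-1,0.43],[0,-1,0.43],[0,-1,0.43],[0,-1,0.43],[0,-1,0.43]],"twist":[0,0,0,0,0,0,0,0],"hand":[-0.4,-0.4,-0.4,-0.4,-0.4,-0.4,-0.4,-0.4]}'; python3 go.py 493 8 160 2
```

```text
time: 2.6
ee_pos: [0.3488, 0.3173, 0.2314]
tool_rot: [0.707, -0.013, 0.707, 0.013]
ft_force: [-1.0, 0.4, -0.0]
width: 0.0601
time: 3.6
ee_pos: [0.4417, 0.1204, 0.2313]
tool_rot: [0.707, -0.013, 0.707, 0.013]
ft_force: [1.0, 1.1, -0.9]
width: 0.0596
t 3.60 tcp [441.7 120.4 231.3] jaw ang 2.0 x-axis [ 0.  0. -1.] w 59.6 F [ 1.   1.1 -0.9] q6 1.66 q1 0.13
twist total units 0.01 (alt -29.99)
units along tool x,y,z [ 2.85 -4.57  1.89]
```

```bash
python3 -m inch '{"slide":[[0,-1,0.4],[0,-1,0.4],[0,-1,0.4],[0,-1,0.4],[0,-0.57,0.29],[1,0,0],[1,0,0],[0,0,0]],"twist":[0,0,0,0,0,0,0,0],"hand":[-0.4,-0.4,-0.4,-0.4,-0.4,-0.4,-0.4,-0.4]}'; python3 go.py 493 8 36 2;python3 - <<'E'
from h import *
for n,b in(('top',(140,145,300,330)),('side',(180,100,390,310))):
    big(r.get_image(n)[0],b,f'pics/{n}1.png',3)
E
```

```text
time: 4.6
ee_pos: [0.4908, 0.0091, 0.1796]
tool_rot: [0.705, -0.012, 0.709, 0.013]
ft_force: [-0.3, 0.4, 0.2]
width: 0.06
t 4.60 tcp [490.8   9.1 179.6] jaw ang 2.0 x-axis [-0.004  0.001 -1.   ] w 60.0 F [-0.3  0.4  0.2] q6 1.42 q1 -0.11
twist total units 0.00 (alt -30.00)
units along tool x,y,z [ 5.74 -0.05  0.11]
```

View pics/side1.png

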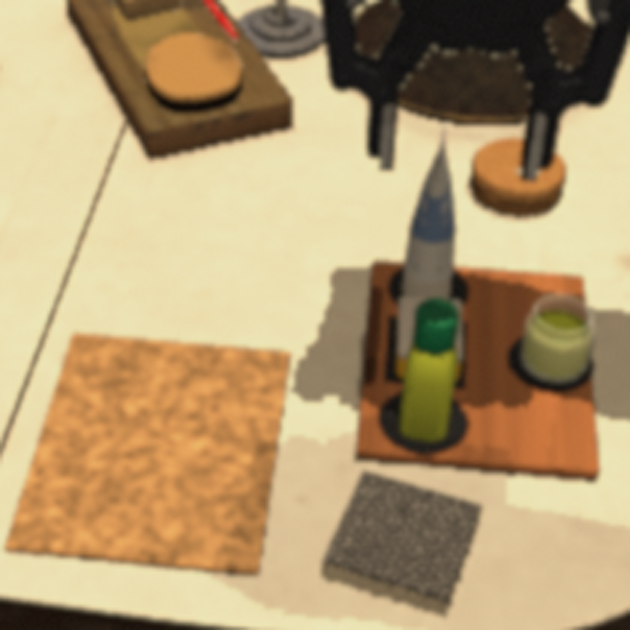

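View pics/top1.png

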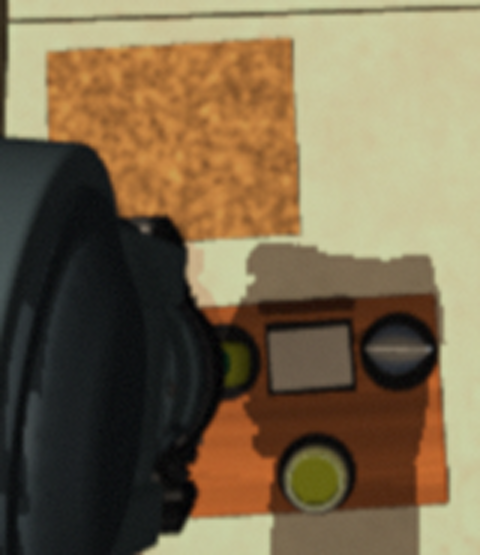

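The gripper is above the bottle, with its fingers straddling it in x. The tray objects are undisturbed, so I'm going down.

```bash
python3 -m inch '{"slide":[[1,0,0],[1,0,0],[1,0,0],[1,0,0],[0.8,0,0.05],[0.5,0,0],[0,0,0],[0,0,0]],"twist":[0,0,0,0,0,0,0,0],"hand":[-0.4,-0.4,-0.4,-0.4,-0.4,-0.4,-0.4,-0.4]}'; python3 go.py 493 8 36 2
```

```text
time: 5.7
ee_pos: [0.4947, 0.0087, 0.0498]
tool_rot: [0.708, -0.012, 0.706, 0.012]
ft_force: [0.3, -0.5, -0.2]
width: 0.0598
t 5.70 tcp [494.7   8.7  49.8] jaw ang 2.0 x-axis [ 0.002 -0.    -1.   ] w 59.8 F [ 0.3 -0.5 -0.2] q6 1.43 q1 -0.11
twist total units -0.00 (alt 30.00)
units along tool x,y,z [ 0.55 -0.03 -0.07]
```

```bash
python3 -m inch '{"slide":[[0.54,0,-0.07],[0,0,0],[0,0,0]],"twist":[0,0,0],"hand":[-0.4,-0.4,-0.4]}'; python3 go.py 493 8 36 2
```

```text
time: 6.08
ee_pos: [0.4918, 0.0087, 0.0351]
tool_rot: [0.707, -0.012, 0.707, 0.012]
ft_force: [-0.0, 0.7, 0.5]
width: 0.0598
t 6.08 tcp [491.8   8.7  35.1] jaw ang 2.0 x-axis [-0.001  0.    -1.   ] w 59.8 F [-0.   0.7  0.5] q6 1.42 q1 -0.11
twist total units -0.00 (alt 30.00)
units along tool x,y,z [-0.03 -0.03  0.05]
```

```bash
python3 -m inch '{"slide":[[0,0,0.04],[0,0,0],[0,0,0],[0,0,0],[0,0,0],[0,0,0],[0,0,0],[0,0,0]],"twist":[0,0,0,0,0,0,0,0],"hand":[-0.4,-0.2,0.1,0.3,0.5,1,1,1]}'; python3 go.py 493 8 36 2
```

```text
time: 7.08
ee_pos: [0.4934, 0.0087, 0.0356]
tool_rot: [0.707, -0.012, 0.707, 0.012]
ft_force: [0.2, 0.3, 5.6]
width: 0.0246
t 7.08 tcp [493.4   8.7  35.6] jaw ang 2.0 x-axis [ 0.001 -0.    -1.   ] w 24.6 F [0.2 0.3 5.6] q6 1.43 q1 -0.11
twist total units -0.00 (alt 30.00)
units along tool x,y,z [-0.02 -0.03 -0.02]
```

```bash
python3 -m inch '{"slide":[[-0.3,0,0],[-0.7,0,0],[-1,0,0],[-1,0,0],[0,0,0]],"twist":[0,0,0,0,0],"hand":[1,1,1,1,1]}'; python3 go.py 610 98 31 2
```

```text
time: 7.7
ee_pos: [0.4945, 0.0086, 0.112]
tool_rot: [0.708, -0.012, 0.706, 0.012]
ft_force: [0.1, -0.5, -0.9]
width: 0.0247
t 7.70 tcp [494.5   8.6 112. ] jaw ang 2.0 x-axis [ 0.004 -0.    -1.   ] w 24.7 F [ 0.1 -0.5 -0.9] q6 1.43 q1 -0.11
twist total units -0.00 (alt 30.00)
units along tool x,y,z [3.25 3.42 4.73]
```

```bash
python3 -m inch '{"slide":[[0,0.35,0.5],[0,0.7,0.9],[0,0.7,0.9],[0,0.7,0.9],[0,0.6,0.9],[0,0.37,0.6],[0,0,0],[0,0,0]],"twist":[0,0,0,0,0,0,0,0],"hand":[1,1,1,1,1,1,1,1]}'; python3 go.py 610 98 31 2
```

```text
time: 8.7
ee_pos: [0.6065, 0.0983, 0.1091]
tool_rot: [0.706, -0.012, 0.708, 0.012]
ft_force: [0.6, -0.7, -1.0]
width: 0.0248
t 8.70 tcp [606.5  98.3 109.1] jaw ang 2.0 x-axis [-0.002 -0.    -1.   ] w 24.8 F [ 0.6 -0.7 -1. ] q6 1.59 q1 0.06
twist total units -0.00 (alt 30.00)
units along tool x,y,z [ 3.12 -0.01  0.15]
```

```bash
python3 -m inch '{"slide":[[0.7,0,0.05],[0.8,0,0],[0.7,0,0],[0.4,0,0],[0.2,0,0],[0,0,0],[0,0,0]],"twist":[0,0,0,0,0,0,0],"hand":[1,1,1,1,1,1,1]}'; python3 go.py 610 98 30 2
```

```text
time: 9.57
ee_pos: [0.6094, 0.0983, 0.0411]
tool_rot: [0.707, -0.012, 0.707, 0.012]
ft_force: [0.5, 1.1, -0.6]
width: 0.0251
t 9.57 tcp [609.4  98.3  41.1] jaw ang 2.0 x-axis [ 0.001  0.    -1.   ] w 25.1 F [ 0.5  1.1 -0.6] q6 1.59 q1 0.06
twist total units -0.00 (alt 30.00)
units along tool x,y,z [ 0.44 -0.01  0.02]
```

```bash
python3 -m inch '{"slide":[[0.2,0,0],[0.18,0,0],[0,0,0],[0,0,0]],"twist":[0,0,0,0],"hand":[1,1,1,1]}'; python3 go.py 610 98 29.6 2
```

```text
time: 10.07
ee_pos: [0.6087, 0.0983, 0.0307]
tool_rot: [0.707, -0.012, 0.707, 0.012]
ft_force: [-0.1, 0.2, -0.3]
width: 0.025
t 10.07 tcp [608.7  98.3  30.7] jaw ang 2.0 x-axis [-0.  0. -1.] w 25.0 F [-0.1  0.2 -0.3] q6 1.59 q1 0.06
twist total units -0.00 (alt 30.00)
units along tool x,y,z [ 0.05 -0.01  0.05]
```

```bash
python3 -m inch '{"slide":[[0.04,0,0],[0,0,0],[0,0,0]],"twist":[0,0,0],"hand":[1,1,1]}'; python3 go.py 610 98 29.6 2
```

```text
time: 10.45
ee_pos: [0.6088, 0.0983, 0.0299]
tool_rot: [0.707, -0.012, 0.707, 0.012]
ft_force: [0.5, 0.7, -1.0]
width: 0.0248
t 10.45 tcp [608.8  98.3  29.9] jaw ang 2.0 x-axis [ 0.  0. -1.] w 24.8 F [ 0.5  0.7 -1. ] q6 1.59 q1 0.06
twist total units -0.00 (alt 30.00)
units along tool x,y,z [ 0.01 -0.01  0.05]
```

```bash
python3 -m inch '{"slide":[[0.04,0,0],[0,0,0]],"twist":[0,0],"hand":[1,1]}'; python3 -m inch '{"slide":[[0,0,0],[0,0,0],[0,0,0],[0,0,0],[0,0,0],[0,0,0]],"twist":[0,0,0,0,0,0],"hand":[0.35,0.25,0.1,-0.1,-0.3,-0.4]}';python3 go.py 610 98 29.6 2; python3 - <<'E'
from h import *
big(r.get_image('side')[0],(180,100,390,310),f'pics/side2.png',3)
E
```

```text
time: 10.7
ee_pos: [0.609, 0.0982, 0.0296]
tool_rot: [0.707, -0.012, 0.707, 0.012]
ft_force: [-2.4, -0.4, 4.5]
width: 0.0246
time: 11.45
ee_pos: [0.6088, 0.0982, 0.0288]
tool_rot: [0.707, -0.012, 0.707, 0.012]
ft_force: [-0.1, -0.2, 0.3]
width: 0.0599
t 11.45 tcp [608.8  98.2  28.8] jaw ang 2.0 x-axis [-0.  0. -1.] w 59.9 F [-0.1 -0.2  0.3] q6 1.59 q1 0.06
twist total units -0.00 (alt 30.00)
units along tool x,y,z [-0.03 -0.01  0.05]
```

View pics/side2.png

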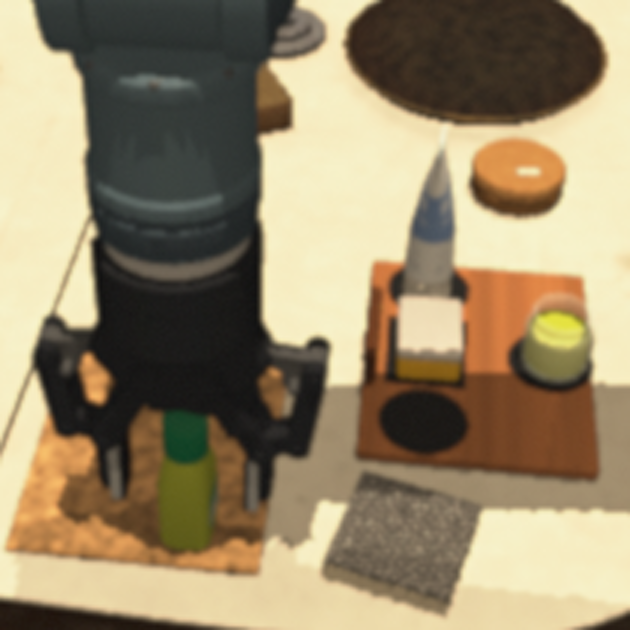

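The bottle stands upright on the mat, and the contact force on lowering was about 4.5 N. The tube is next.

```bash
python3 -m inch '{"slide":[[-0.4,0,0],[-0.8,0,0],[-1,0,0],[-1,0,0],[-1,0,0],[-1,0,0],[-0.8,0,0],[-0.4,0,0]],"twist":[0,0,0,0,0,0,0,0],"hand":[-0.4,-0.4,-0.4,-0.4,-0.4,-0.4,-0.4,-0.4]}'; python3 go.py 499 -102 55 2
```

```text
time: 12.5
ee_pos: [0.6096, 0.0983, 0.1909]
tool_rot: [0.708, -0.012, 0.706, 0.012]
ft_force: [0.9, -0.2, -0.3]
width: 0.0597
t 12.50 tcp [609.6  98.3 190.9] jaw ang 2.0 x-axis [ 0.003  0.    -1.   ] w 59.7 F [ 0.9 -0.2 -0.3] q6 1.59 q1 0.06
twist total units -0.00 (alt 30.00)
units along tool x,y,z [ 5.42 -7.86 -4.71]
```

```bash
python3 -m inch '{"slide":[[0,-0.9,-0.45],[0,-0.9,-0.45],[0,-0.9,-0.45],[0,-0.9,-0.45],[0,-0.9,-0.45],[0,-0.9,-0.45],[0,-0.9,-0.45],[0,-0.9,-0.45]],"twist":[0,0,0,0,0,0,0,0],"hand":[-0.4,-0.4,-0.4,-0.4,-0.4,-0.4,-0.4,-0.4]}'; python3 go.py 499 -102 55 2
```

```text
time: 13.5
ee_pos: [0.5244, -0.0854, 0.1887]
tool_rot: [0.707, -0.012, 0.707, 0.012]
ft_force: [-0.1, 0.4, 0.3]
width: 0.0595
t 13.50 tcp [524.4 -85.4 188.7] jaw ang 2.0 x-axis [-0.  0. -1.] w 59.5 F [-0.1  0.4  0.3] q6 1.26 q1 -0.28
twist total units -0.00 (alt 30.00)
units along tool x,y,z [ 5.35 -0.63 -1.04]
```

```bash
python3 -m inch '{"slide":[[0,-0.4,-0.7],[0,-0.23,-0.34],[0.5,0,0],[0.5,0,0],[0,0,0],[0,0,0],[0,0,0]],"twist":[0,0,0,0,0,0,0],"hand":[-0.4,-0.4,-0.4,-0.4,-0.4,-0.4,-0.4]}'; python3 go.py 499 -102 55 2; python3 - <<'E'
from h import *
big(r.get_image('side')[0],(250,50,400,250),f'pics/side3.png',3)
E
```

```text
time: 14.38
ee_pos: [0.5001, -0.1013, 0.1641]
tool_rot: [0.707, -0.012, 0.707, 0.012]
ft_force: [0.4, -0.3, 0.5]
width: 0.0596
t 14.38 tcp [ 500.1 -101.3  164.1] jaw ang 2.0 x-axis [ 0.001 -0.    -1.   ] w 59.6 F [ 0.4 -0.3  0.5] q6 1.21 q1 -0.32
twist total units -0.00 (alt 30.00)
units along tool x,y,z [ 4.36 -0.03 -0.05]
```

View pics/side3.png

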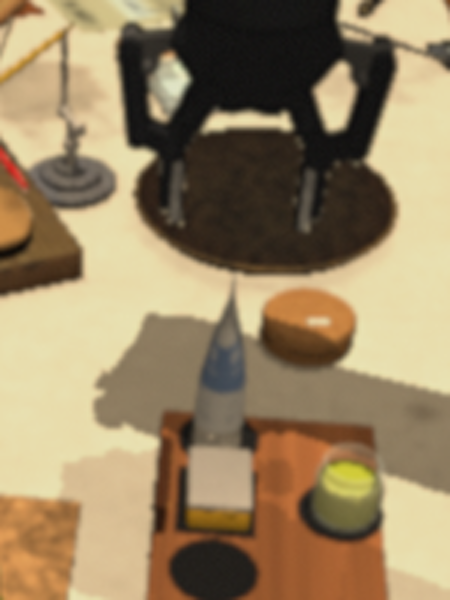

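The fingers straddle the tube, with the tip at (235,285) between pads at about 172 and 308. Going down.

```bash
python3 -m inch '{"slide":[[0.7,0,-0.05],[0.9,-0.03,0],[0.9,0,0],[0.9,0,0],[0.7,0,0],[0.2,0,0],[0,0,0],[0,0,0]],"twist":[0,0,0,0,0,0,0,0],"hand":[-0.4,-0.4,-0.4,-0.4,-0.4,-0.4,-0.4,-0.4]}'; python3 go.py 499 -102 55 2
```

```text
time: 15.42
ee_pos: [0.4992, -0.1024, 0.0572]
tool_rot: [0.708, -0.012, 0.706, 0.012]
ft_force: [0.4, 0.1, 0.6]
width: 0.0597
t 15.43 tcp [ 499.2 -102.4   57.2] jaw ang 2.0 x-axis [ 0.002 -0.    -1.   ] w 59.7 F [0.4 0.1 0.6] q6 1.21 q1 -0.33
twist total units -0.00 (alt 30.00)
units along tool x,y,z [ 0.09  0.02 -0.01]
```

```bash
python3 -m inch '{"slide":[[0.04,0,0],[0,0,0],[0,0,0],[0,0,0],[0,0,0],[0,0,0],[0,0,0],[0,0,0]],"twist":[0,0,0,0,0,0,0,0],"hand":[-0.2,0,0.2,0.3,0.5,1,1,1]}'; python3 go.py 499 -102 55 2
```

```text
time: 16.42
ee_pos: [0.4987, -0.1022, 0.0556]
tool_rot: [0.707, -0.012, 0.707, 0.012]
ft_force: [-0.3, -0.0, 5.5]
width: 0.0245
t 16.43 tcp [ 498.7 -102.2   55.6] jaw ang 2.0 x-axis [ 0.001 -0.    -1.   ] w 24.5 F [-0.3 -0.   5.5] q6 1.21 q1 -0.33
twist total units -0.00 (alt 30.00)
units along tool x,y,z [0.03 0.01 0.01]
```

```bash
python3 -m inch '{"slide":[[-0.3,0,0],[-0.7,0,0],[-1,0,0],[-1,0,0],[-0.8,0,0],[-0.3,0,0],[0,0,0]],"twist":[0,0,0,0,0,0,0],"hand":[1,1,1,1,1,1,1]}'; python3 go.py 655 52 49.6 2
```

```text
time: 17.3
ee_pos: [0.4985, -0.1022, 0.1578]
tool_rot: [0.707, -0.012, 0.707, 0.012]
ft_force: [-0.2, 0.1, -1.5]
width: 0.0244
t 17.30 tcp [ 498.5 -102.2  157.8] jaw ang 2.0 x-axis [ 0.  0. -1.] w 24.4 F [-0.2  0.1 -1.5] q6 1.21 q1 -0.33
twist total units -0.00 (alt 30.00)
units along tool x,y,z [4.33 5.95 6.47]
```

```bash
python3 -m inch '{"slide":[[0,0.4,0.4],[0,0.8,0.9],[0,0.9,0.9],[0,0.9,1],[0,0.9,1],[0,0.9,1],[0,0.75,0.8],[0,0.4,0.47]],"twist":[0,0,0,0,0,0,0,0],"hand":[1,1,1,1,1,1,1,1]}'; python3 -m inch '{"slide":[[0.3,0,0],[0.6,0,0],[0.8,0,0],[0.8,0,0],[0.8,0,0],[0.5,0,0],[0,0,0],[0,0,0]],"twist":[0,0,0,0,0,0,0,0],"hand":[1,1,1,1,1,1,1,1]}';python3 go.py 655 52 49.6 2
```

```text
time: 18.3
ee_pos: [0.6554, 0.0544, 0.156]
tool_rot: [0.706, -0.013, 0.708, 0.013]
ft_force: [0.6, -1.5, -1.0]
width: 0.0243
time: 19.3
ee_pos: [0.6552, 0.0519, 0.0634]
tool_rot: [0.707, -0.012, 0.707, 0.012]
ft_force: [0.5, 0.3, -0.5]
width: 0.024
t 19.30 tcp [655.2  51.9  63.4] jaw ang 2.0 x-axis [ 0.001  0.    -1.   ] w 24.0 F [ 0.5  0.3 -0.5] q6 1.52 q1 -0.02
twist total units -0.01 (alt 29.99)
units along tool x,y,z [ 0.55  0.   -0.01]
```

```bash
python3 -m inch '{"slide":[[0.25,0,0],[0.12,0,0],[0,0,0]],"twist":[0,0,0],"hand":[1,1,1]}';python3 -m inch '{"slide":[[0.06,0,0],[0,0,0]],"twist":[0,0],"hand":[1,1]}'; python3 go.py 655 52 49.6 2;python3 - <<'E'
from h import *
big(r.get_image('side')[0],(180,100,390,310),f'pics/side4.png',3)
E
```

```text
time: 19.68
ee_pos: [0.6547, 0.0521, 0.0533]
tool_rot: [0.707, -0.012, 0.707, 0.012]
ft_force: [0.6, -0.4, -0.7]
width: 0.0242
time: 19.92
ee_pos: [0.6549, 0.0521, 0.052]
tool_rot: [0.707, -0.012, 0.707, 0.012]
ft_force: [-0.0, 0.3, -0.1]
width: 0.0244
t 19.93 tcp [654.9  52.1  52. ] jaw ang 2.0 x-axis [-0.  0. -1.] w 24.4 F [-0.   0.3 -0.1] q6 1.52 q1 -0.02
twist total units -0.00 (alt 30.00)
units along tool x,y,z [ 0.1 -0.   0. ]
```

View pics/side4.png

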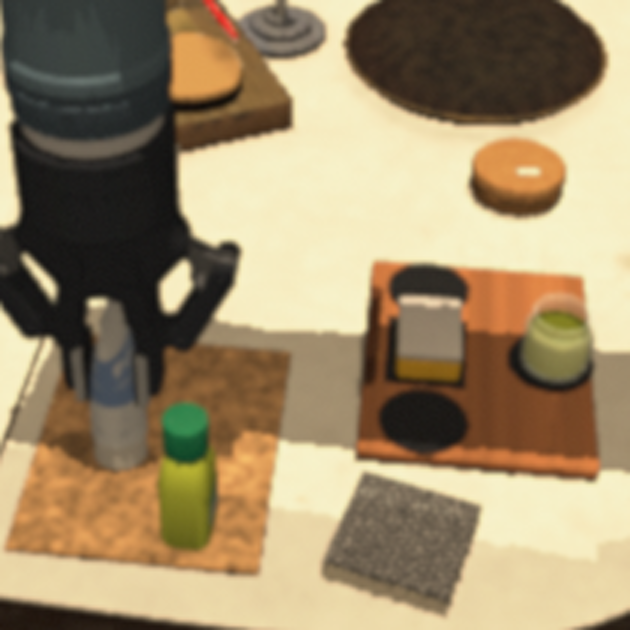

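```bash
python3 -m inch '{"slide":[[0.05,0,0],[0,0,0]],"twist":[0,0],"hand":[1,1]}';python3 -m inch '{"slide":[[0.04,0,0],[0,0,0]],"twist":[0,0],"hand":[1,1]}'; python3 go.py 655 52 49.6 2
```

```text
time: 20.23
ee_pos: [0.6549, 0.0521, 0.0507]
tool_rot: [0.707, -0.012, 0.707, 0.012]
ft_force: [0.3, -0.2, -0.5]
width: 0.0245
time: 20.48
ee_pos: [0.6549, 0.0521, 0.0498]
tool_rot: [0.707, -0.012, 0.707, 0.012]
ft_force: [0.0, 0.3, -1.1]
width: 0.0243
t 20.48 tcp [654.9  52.1  49.8] jaw ang 2.0 x-axis [ 0.  0. -1.] w 24.3 F [ 0.   0.3 -1.1] q6 1.52 q1 -0.02
twist total units -0.00 (alt 30.00)
units along tool x,y,z [ 0.01 -0.    0.  ]
```

```bash
python3 -m inch '{"slide":[[0.04,0,0],[0,0,0]],"twist":[0,0],"hand":[1,1]}';python3 go.py 655 52 49.6 2
```

```text
time: 20.72
ee_pos: [0.6551, 0.0521, 0.0497]
tool_rot: [0.707, -0.012, 0.707, 0.012]
ft_force: [-1.4, 0.9, 5.3]
width: 0.024
t 20.73 tcp [655.1  52.1  49.7] jaw ang 2.0 x-axis [ 0.001  0.    -1.   ] w 24.0 F [-1.4  0.9  5.3] q6 1.52 q1 -0.02
twist total units -0.00 (alt 30.00)
units along tool x,y,z [ 0.   -0.   -0.01]
```

```bash
python3 -m inch '{"slide":[[0,0,0],[0,0,0],[0,0,0],[0,0,0],[0,0,0],[0,0,0]],"twist":[0,0,0,0,0,0],"hand":[0.35,0.25,0.1,-0.1,-0.3,-0.4]}';python3 -m inch '{"slide":[[-0.4,0,0],[-0.8,0,0],[-1,0,0],[-1,0,0],[-1,0,0],[-0.8,0,0],[-0.4,0,0],[0,0,0]],"twist":[0,0,0,0,0,0,0,0],"hand":[-0.4,-0.4,-0.4,-0.4,-0.4,-0.4,-0.4,-0.4]}';python3 go.py 422.5 -50.5 160 92
```

```text
time: 21.48
ee_pos: [0.6549, 0.0521, 0.0488]
tool_rot: [0.707, -0.012, 0.707, 0.012]
ft_force: [0.3, -0.6, 0.5]
width: 0.0599
time: 22.48
ee_pos: [0.6555, 0.052, 0.1848]
tool_rot: [0.708, -0.012, 0.706, 0.012]
ft_force: [-0.4, -0.2, -0.8]
width: 0.0597
t 22.48 tcp [655.5  52.  184.8] jaw ang 2.0 x-axis [ 0.002  0.    -1.   ] w 59.7 F [-0.4 -0.2 -0.8] q6 1.52 q1 -0.02
twist total units 15.00 (alt -15.00)
units along tool x,y,z [ 0.97 -3.78 -9.46]
```

```bash
python3 -m inch '{"slide":[[0,-0.4,-0.95],[0,-0.4,-0.95],[0,-0.4,-0.95],[0,-0.4,-0.95],[0,-0.4,-0.95],[0,-0.4,-0.95],[0,-0.4,-0.95],[0,-0.4,-0.95]],"twist":[0,0,0,0,0,0,0,0],"hand":[-0.4,-0.4,-0.4,-0.4,-0.4,-0.4,-0.4,-0.4]}';python3 -m inch '{"slide":[[0,-0.4,-0.95],[0,-0.2,-0.8],[0,0,0],[0,0,0],[0,0,0],[0,0,0],[0,0,0],[0,0,0]],"twist":[0,0,-1,-1,-1,-1,-1,-1],"hand":[-0.4,-0.4,-0.4,-0.4,-0.4,-0.4,-0.4,-0.4]}';python3 -m inch '{"slide":[[0,0,0],[0,0,0],[0,0,0],[0,0,0],[0,0,0],[0,0,0],[0,0,0],[0,0,0]],"twist":[-1,-1,-1,-1,-1,-1,-1,-1],"hand":[-0.4,-0.4,-0.4,-0.4,-0.4,-0.4,-0.4,-0.4]}';python3 go.py 422.5 -50.5 80 92
```

```text
time: 23.48
ee_pos: [0.4662, -0.0346, 0.1828]
tool_rot: [0.706, -0.012, 0.708, 0.012]
ft_force: [-0.2, -0.6, -0.3]
width: 0.0598
time: 24.48
ee_pos: [0.4237, -0.0507, 0.1828]
tool_rot: [0.668, -0.231, 0.669, 0.232]
ft_force: [-0.3, 0.5, -0.7]
width: 0.0597
time: 25.48
ee_pos: [0.4237, -0.0507, 0.1828]
tool_rot: [0.516, -0.482, 0.517, 0.484]
ft_force: [-0.5, 0.1, -1.0]
width: 0.06
t 25.48 tcp [423.7 -50.7 182.8] jaw ang 86.2 x-axis [-0.002  0.001 -1.   ] w 60.0 F [-0.5  0.1 -1. ] q6 -0.20 q1 -0.27
twist total units -0.97 (alt 29.03)
units along tool x,y,z [4.11 0.04 0.  ]
```

```bash
python3 -m inch '{"slide":[[0,0,0],[0.8,0.04,0],[1,0,0],[1,0,0],[0.8,0,0],[0.4,0,0],[0,0,0],[0,0,0]],"twist":[-0.97,0,0,0,0,0,0,0],"hand":[-0.4,-0.4,-0.4,-0.4,-0.4,-0.4,-0.4,-0.4]}';python3 go.py 422.5 -50.5 16 92; python3 - <<'E'
from h import *
big(r.get_image('side')[0],(250,80,400,260),f'pics/side5.png',3)
E
```

```text
time: 26.48
ee_pos: [0.4241, -0.0511, 0.0843]
tool_rot: [-0.492, 0.508, -0.492, -0.507]
ft_force: [0.3, 0.1, 0.2]
width: 0.06
t 26.48 tcp [424.1 -51.1  84.3] jaw ang 91.8 x-axis [ 0.001 -0.    -1.   ] w 60.0 F [0.3 0.1 0.2] q6 -0.30 q1 -0.27
twist total units -0.03 (alt 29.97)
units along tool x,y,z [2.73 0.07 0.03]
```

View pics/side5.png

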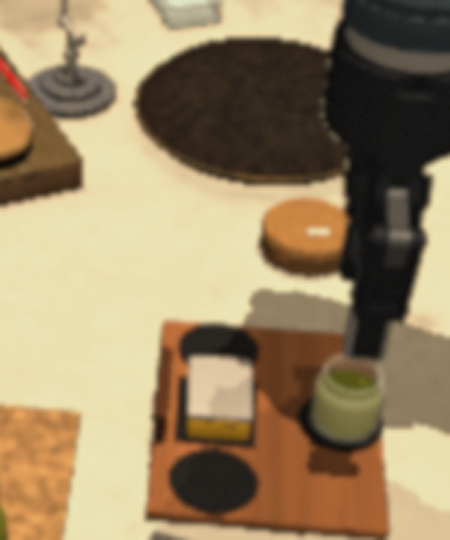

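The fingers are in line with the jar at (347,400), so I'm continuing down.

```bash
python3 -m inch '{"slide":[[0.6,0.06,0.02],[0.8,0,0],[0.7,0,0],[0.4,0,0],[0.1,0,0],[0,0,0],[0,0,0]],"twist":[0,0,0,0,0,0,0],"hand":[-0.4,-0.4,-0.4,-0.4,-0.4,-0.4,-0.4]}';python3 go.py 422.5 -50.5 16 92
```

```text
time: 27.4
ee_pos: [0.4227, -0.0507, 0.0194]
tool_rot: [-0.492, 0.508, -0.492, -0.507]
ft_force: [-0.1, 0.1, 0.1]
width: 0.0598
t 27.40 tcp [422.7 -50.7  19.4] jaw ang 91.8 x-axis [ 0.001 -0.    -1.   ] w 59.8 F [-0.1  0.1  0.1] q6 -0.30 q1 -0.27
twist total units -0.03 (alt 29.97)
units along tool x,y,z [0.14 0.01 0.01]
```

```bash
python3 -m inch '{"slide":[[0.1,0,0],[0,0,0],[0,0,0],[0,0,0],[0,0,0],[0,0,0],[0,0,0],[0,0,0]],"twist":[0,0,0,0,0,0,0,0],"hand":[-0.4,-0.3,-0.15,0,0.1,1,1,1]}';python3 go.py 422.5 -50.5 16 92
```

```text
time: 28.4
ee_pos: [0.4222, -0.0505, 0.0167]
tool_rot: [-0.492, 0.508, -0.492, -0.508]
ft_force: [-0.9, 0.3, 5.9]
width: 0.0381
t 28.40 tcp [422.2 -50.5  16.7] jaw ang 91.8 x-axis [ 0. -0. -1.] w 38.1 F [-0.9  0.3  5.9] q6 -0.30 q1 -0.27
twist total units -0.03 (alt 29.97)
units along tool x,y,z [ 0.03 -0.01  0.  ]
```

```bash
python3 -m inch '{"slide":[[-0.3,0,0],[-0.7,0,0],[-1,0,0],[-0.8,0,0],[-0.3,0,0],[0,0,0]],"twist":[0,0,0,0,0,0],"hand":[1,1,1,1,1,1]}';python3 go.py 600 -12 10.7 92
```

```text
time: 29.15
ee_pos: [0.4224, -0.0506, 0.094]
tool_rot: [-0.492, 0.508, -0.492, -0.508]
ft_force: [0.6, 0.8, -0.9]
width: 0.0378
t 29.15 tcp [422.4 -50.6  94. ] jaw ang 91.8 x-axis [ 0.001 -0.    -1.   ] w 37.8 F [ 0.6  0.8 -0.9] q6 -0.30 q1 -0.27
twist total units -0.03 (alt 29.97)
units along tool x,y,z [ 3.34 -7.15  1.32]
```

```bash
python3 -m inch '{"slide":[[0,-0.5,0.1],[0,-1,0.2],[0,-1,0.2],[0,-1,0.2],[0,-1,0.2],[0,-1,0.2],[0,-1,0.12],[0,-0.65,0.1]],"twist":[0,0,0,0,0,0,0,0],"hand":[1,1,1,1,1,1,1,1]}';python3 -m inch '{"slide":[[0.4,0,0],[0.8,0,0],[0.8,0,0],[0.5,0,0],[0.2,0,0],[0,0,0],[0,0,0]],"twist":[0,0,0,0,0,0,0],"hand":[1,1,1,1,1,1,1]}';python3 go.py 600 -12 10.7 92
```

```text
time: 30.15
ee_pos: [0.6011, -0.0113, 0.0923]
tool_rot: [0.492, -0.508, 0.492, 0.508]
ft_force: [0.8, -0.7, -0.9]
width: 0.0379
time: 31.02
ee_pos: [0.6004, -0.012, 0.0271]
tool_rot: [-0.492, 0.508, -0.492, -0.507]
ft_force: [-0.7, -0.7, -0.4]
width: 0.0377
t 31.02 tcp [600.4 -12.   27.1] jaw ang 91.8 x-axis [ 0.001 -0.    -1.   ] w 37.7 F [-0.7 -0.7 -0.4] q6 -0.16 q1 -0.13
twist total units -0.03 (alt 29.97)
units along tool x,y,z [0.65 0.02 0.  ]
```

```bash
python3 -m inch '{"slide":[[0.3,0,0],[0.2,0,0],[0.05,0,0],[0,0,0],[0,0,0]],"twist":[0,0,0,0,0],"hand":[1,1,1,1,1]}';python3 -m inch '{"slide":[[0.04,0,0],[0,0,0]],"twist":[0,0],"hand":[1,1]}';python3 go.py 600 -12 10.7 92
```

```text
time: 31.65
ee_pos: [0.5999, -0.0119, 0.0127]
tool_rot: [-0.492, 0.508, -0.492, -0.508]
ft_force: [-0.2, -0.2, -0.4]
width: 0.0378
time: 31.9
ee_pos: [0.5997, -0.0119, 0.0116]
tool_rot: [-0.492, 0.508, -0.492, -0.508]
ft_force: [-0.3, 0.5, -0.6]
width: 0.038
t 31.90 tcp [599.7 -11.9  11.6] jaw ang 91.8 x-axis [ 0.  0. -1.] w 38.0 F [-0.3  0.5 -0.6] q6 -0.16 q1 -0.13
twist total units -0.03 (alt 29.97)
units along tool x,y,z [ 0.03 -0.01 -0.  ]
```

```bash
python3 -m inch '{"slide":[[0.04,0,0],[0,0,0]],"twist":[0,0],"hand":[1,1]}';python3 -m inch '{"slide":[[0.03,0,0],[0,0,0]],"twist":[0,0],"hand":[1,1]}';python3 go.py 600 -12 10.7 92
```

```text
time: 32.15
ee_pos: [0.5998, -0.0119, 0.0108]
tool_rot: [-0.492, 0.508, -0.492, -0.508]
ft_force: [-0.4, -0.4, 1.5]
width: 0.0381
time: 32.4
ee_pos: [0.5999, -0.0119, 0.0108]
tool_rot: [-0.492, 0.508, -0.492, -0.508]
ft_force: [-2.9, 0.9, 6.9]
width: 0.0382
t 32.40 tcp [599.9 -11.9  10.8] jaw ang 91.8 x-axis [ 0.001 -0.    -1.   ] w 38.2 F [-2.9  0.9  6.9] q6 -0.16 q1 -0.13
twist total units -0.03 (alt 29.97)
units along tool x,y,z [ 0.   -0.01 -0.  ]
```

```bash
python3 -m inch '{"slide":[[0,0,0],[0,0,0],[0,0,0],[0,0,0],[0,0,0],[0,0,0]],"twist":[0,0,0,0,0,0],"hand":[0.05,-0.05,-0.15,-0.25,-0.35,-0.4]}';python3 -m inch '{"slide":[[-0.4,0,0],[-0.8,0,0],[-1,0,0],[-1,0,0],[-1,0,0],[-0.6,0,0],[0,0,0]],"twist":[0,0,0,0,0,0,0],"hand":[-0.4,-0.4,-0.4,-0.4,-0.5,-0.75,-0.75]}';python3 go.py 494.7 -48.2 140 93;python3 - <<'E'
from h import *
for n,b in(('top',(140,145,300,330)),('side',(180,100,390,310))):
    im,d=r.get_image(n);np.save(n+'6i.npy',im);np.save(n+'6.npy',d);big(im,b,f'pics/{n}6.png',3)
E
```

```text
time: 33.15
ee_pos: [0.5997, -0.0119, 0.0098]
tool_rot: [0.492, -0.508, 0.492, 0.508]
ft_force: [-0.3, 0.6, -0.1]
width: 0.06
time: 34.02
ee_pos: [0.6008, -0.0121, 0.1313]
tool_rot: [-0.493, 0.509, -0.491, -0.507]
ft_force: [0.1, 0.5, -0.5]
width: 0.0748
t 34.02 tcp [600.8 -12.1 131.3] jaw ang 91.8 x-axis [ 0.003 -0.    -1.   ] w 74.8 F [ 0.1  0.5 -0.5] q6 -0.16 q1 -0.13
twist total units -0.20 (alt 29.80)
units along tool x,y,z [-0.36  4.29 -1.31]
```

View pics/top6.png

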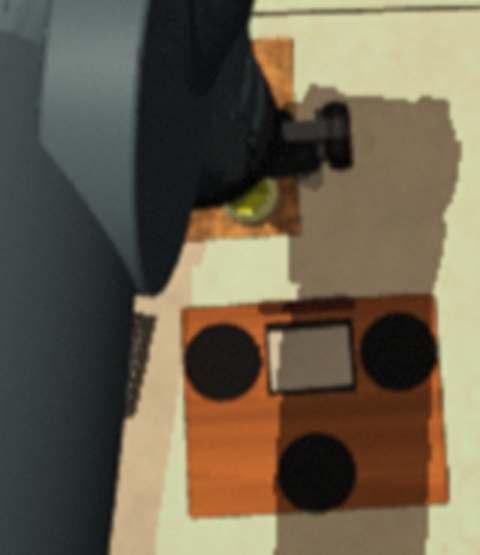

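View pics/side6.png

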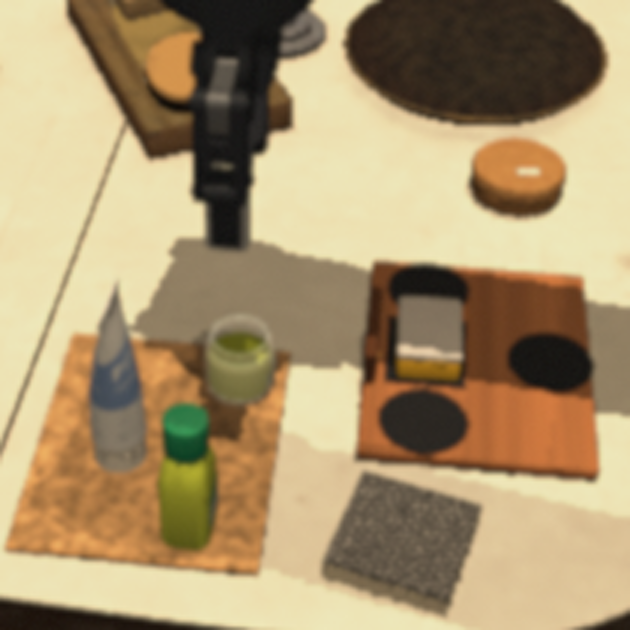

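All three stand upright on the mat. The empty patches are now fully visible, so I'm fitting their centres to check against the grasp poses.

```bash
python3 - <<'E'
from meas import *
for n,reg in(('top',dict(b=(200,250,230,280),t=(258,247,288,277),j=(230,286,262,318))),('side',dict(b=(300,225,340,255),j=(345,208,382,232)))):
    im=np.load(n+'6i.npy').astype(int)
    dark=(im[...,0]<50)
    for k,(x0,y0,x1,y1) in reg.items():
        m=np.zeros(dark.shape,bool);m[y0:y1,x0:x1]=dark[y0:y1,x0:x1]
        c=biggest(m);P=(ray(n,c,.010)[:,:2]*1000).astype(np.float32)
        e=cv2.fitEllipse(P);print(n,k,e)
C=cloud('top',np.load('top6.npy'))
im=np.load('top6i.npy');H=cv2.cvtColor(im,cv2.COLOR_RGB2HSV).astype(int)
for k in [(243,258),(235,270)]: print(C[k[1],k[0]])
Z=C[...,2];m=np.zeros(Z.shape,bool);m[250:279,226:262]=1
mm=m&(Z>.024)&(H[...,1]<110)
rect('top',mm,.030,(243.,264.),'tin')
E
```

```text
top b ((493.6742858886719, 8.491266250610352), (44.031314849853516, 44.88836669921875), 171.33786010742188)
top t ((497.61749267578125, -103.0152359008789), (46.296043395996094, 47.45731735229492), 80.11119079589844)
top j ((423.9107666015625, -50.03132247924805), (46.99672317504883, 47.404232025146484), 165.67575073242188)
side b ((494.2447509765625, 5.663552761077881), (40.02309799194336, 42.457332611083984), 85.27828216552734)
side j ((424.227294921875, -53.18349838256836), (43.01274490356445, 45.50478744506836), 86.51890563964844)
[ 0.5058 -0.0486  0.0281]
[ 0.4841 -0.0333  0.03  ]
top tin ctr 494.5 -48.2 size 36.3 50.4 ang 3.3
```

```bash
python3 - <<'E'
from meas import *
im=np.load('top0i.npy');big(im,(140,235,205,300),'pics/bt.png',8)
im=np.load('side6i.npy');big(im,(280,250,350,310),'pics/bs.png',8)
E
```

```text
(no output)
```

View pics/bt.png

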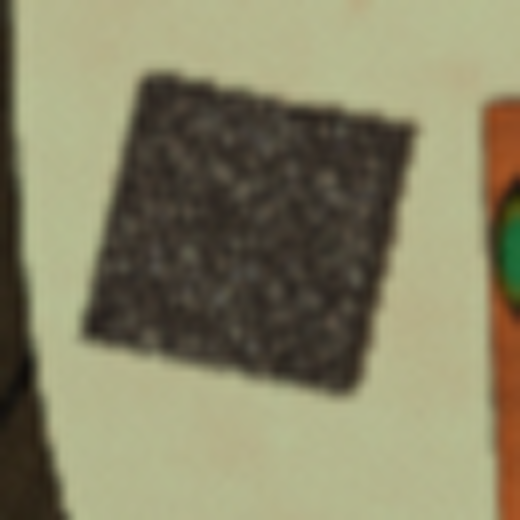

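View pics/bs.png

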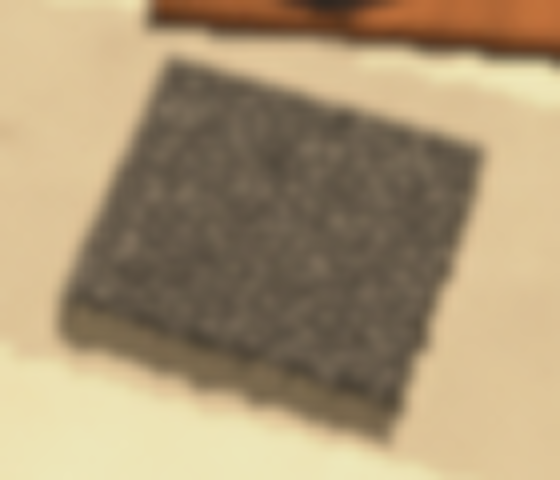

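Block corners in the top crop are (148,72), (415,122), (350,392) and (85,338). In the side crop its top face runs (172,58), (483,150), (395,405), (68,298). I'm intersecting both with z = 14.5 mm.

```bash
python3 - <<'E'
from meas import *
for n,o,c in(('top',(140,235),[(148,72),(415,122),(350,392),(85,338)]),('side',(280,250),[(172,58),(483,150),(395,405),(68,298)])):
    P=ray(n,np.array(c)/8.-.44+o,.0145)[:,:2]*1000
    print(n,P.round(1).tolist(),P.mean(0).round(1),np.linalg.norm(P-np.roll(P,1,0),axis=1).round(1))
E
python3 go.py 494.6 -48.2 60 93
```

```text
top [[537.4, 114.3], [523.9, 50.2], [461.1, 65.8], [475.1, 128.8]] [499.4  89.8] [64.  65.5 64.7 64.5]
side [[522.9, 51.8], [460.8, 66.3], [474.8, 129.6], [536.7, 114.3]] [498.8  90.5] [64.1 63.8 64.8 63.8]
t 34.12 tcp [599.3 -11.9 129.2] jaw ang 91.8 x-axis [-0.001  0.    -1.   ] w 75.2 F [-0.3 -0.8  0.4] q6 -0.16 q1 -0.13
twist total units -0.20 (alt 29.80)
units along tool x,y,z [ 2.77  4.23 -1.32]
```

```bash
python3 -m inch '{"slide":[[0,0.6,-0.2],[0,1,-0.3],[0,1,-0.3],[0,1,-0.3],[0,0.63,-0.2],[0,0,0],[0.6,0,0],[0.6,0,0]],"twist":[-0.2,0,0,0,0,0,0,0],"hand":[-0.75,-0.75,-0.75,-0.75,-0.75,-0.75,-0.75,-0.75]}';python3 -m inch '{"slide":[[0.6,0,0],[0.6,0,0],[0.3,0,0],[0,0,0],[0,0,0]],"twist":[0,0,0,0,0],"hand":[-0.75,-0.75,-0.75,-0.75,-0.75]}';python3 go.py 494.6 -48.2 12 93
```

```text
time: 35.12
ee_pos: [0.4961, -0.0494, 0.0983]
tool_rot: [0.487, -0.513, 0.487, 0.513]
ft_force: [-0.4, -0.8, -0.7]
width: 0.0744
time: 35.75
ee_pos: [0.4962, -0.0497, 0.0627]
tool_rot: [-0.487, 0.513, -0.487, -0.513]
ft_force: [-0.0, -0.1, 0.3]
width: 0.075
t 35.75 tcp [496.2 -49.7  62.7] jaw ang 93.0 x-axis [ 0.001 -0.    -1.   ] w 75.0 F [-0.  -0.1  0.3] q6 -0.28 q1 -0.23
twist total units -0.00 (alt 30.00)
units along tool x,y,z [2.03 0.06 0.06]
```

```bash
python3 - <<'E'
from h import *
big(r.get_image('side')[0],(250,80,400,260),f'pics/side7.png',3)
E
```

```text
(no output)
```

View pics/side7.png

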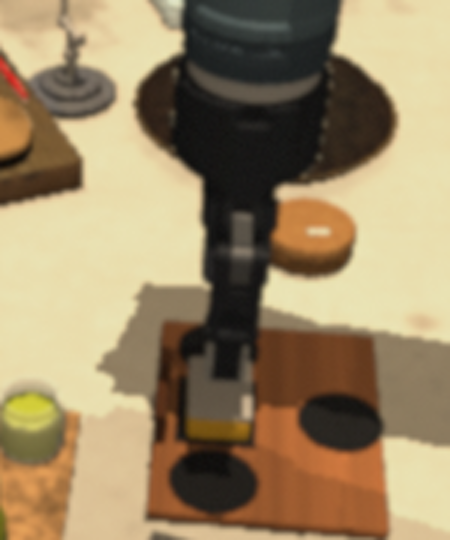

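The fingers are centred on the tin, whose lid shows at (220,390). Lowering now.

```bash
python3 -m inch '{"slide":[[0.5,0.06,0.06],[0.6,0,0],[0.5,0,0],[0.25,0,0],[0,0,0],[0,0,0]],"twist":[0,0,0,0,0,0],"hand":[-0.75,-0.75,-0.75,-0.75,-0.75,-0.75]}';python3 go.py 494.6 -48.2 12 93
```

```text
time: 36.55
ee_pos: [0.4945, -0.0483, 0.0163]
tool_rot: [-0.487, 0.513, -0.487, -0.513]
ft_force: [-0.1, 0.1, -0.0]
width: 0.075
t 36.55 tcp [494.5 -48.3  16.3] jaw ang 93.0 x-axis [ 0.001 -0.    -1.   ] w 75.0 F [-0.1  0.1 -0. ] q6 -0.28 q1 -0.23
twist total units -0.00 (alt 30.00)
units along tool x,y,z [ 0.17 -0.01  0.  ]
```

```bash
python3 -m inch '{"slide":[[0.14,0,0],[0,0,0],[0,0,0],[0,0,0],[0,0,0],[0,0,0],[0,0,0],[0,0,0]],"twist":[0,0,0,0,0,0,0,0],"hand":[-0.75,-0.6,-0.45,-0.3,-0.1,1,1,1]}';python3 go.py 494.6 -48.2 12 93
```

```text
time: 37.55
ee_pos: [0.4945, -0.0483, 0.013]
tool_rot: [-0.487, 0.513, -0.487, -0.513]
ft_force: [-1.0, 0.5, 5.5]
width: 0.0491
t 37.55 tcp [494.5 -48.3  13. ] jaw ang 93.0 x-axis [ 0.001 -0.    -1.   ] w 49.1 F [-1.   0.5  5.5] q6 -0.28 q1 -0.23
twist total units -0.00 (alt 30.00)
units along tool x,y,z [ 0.04 -0.    0.  ]
```

```bash
python3 -m inch '{"slide":[[-0.3,0,0],[-0.7,0,0],[-0.8,0,0],[-0.6,0,0],[0,0,0]],"twist":[0,0,0,0,0],"hand":[1,1,1,1,1]}';python3 go.py 499.1 90.1 17.5 93; python3 - <<'E'
from h import *
big(r.get_image('side')[0],(230,80,400,290),f'pics/side8.png',3)
E
```

```text
time: 38.17
ee_pos: [0.4952, -0.0484, 0.0737]
tool_rot: [-0.487, 0.514, -0.486, -0.512]
ft_force: [-0.3, -0.2, -1.2]
width: 0.0492
t 38.17 tcp [495.2 -48.4  73.7] jaw ang 93.0 x-axis [ 0.002 -0.001 -1.   ] w 49.2 F [-0.3 -0.2 -1.2] q6 -0.28 q1 -0.23
twist total units -0.00 (alt 30.00)
units along tool x,y,z [ 2.24 -0.44  5.53]
```

View pics/side8.png

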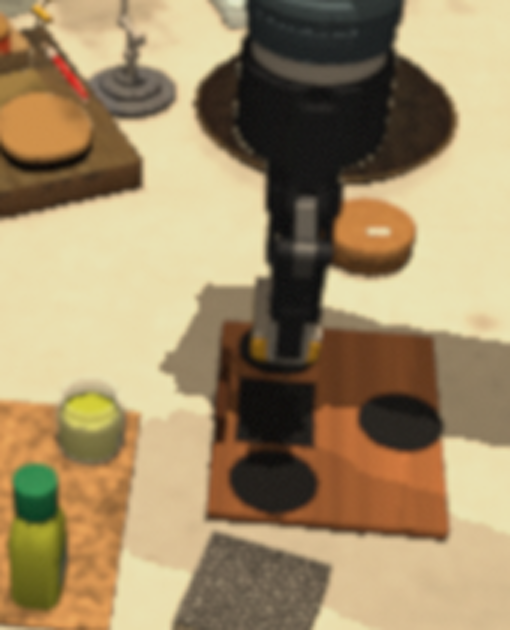

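The tin is lifted and level in the jaws. Carrying it to the block.

```bash
python3 -m inch '{"slide":[[0,-0.05,0.5],[0,-0.08,0.9],[0,-0.08,0.9],[0,-0.08,0.9],[0,-0.08,0.9],[0,-0.07,0.9],[0,0,0.53],[0,0,0]],"twist":[0,0,0,0,0,0,0,0],"hand":[1,1,1,1,1,1,1,1]}';python3 -m inch '{"slide":[[0.4,0,0],[0.6,0,0],[0.5,0,0],[0.2,0,0],[0,0,0],[0,0,0]],"twist":[0,0,0,0,0,0],"hand":[1,1,1,1,1,1]}';python3 go.py 499.1 90.1 17.5 93
```

```text
time: 39.22
ee_pos: [0.4972, 0.0913, 0.072]
tool_rot: [0.486, -0.513, 0.487, 0.514]
ft_force: [1.2, -0.4, -1.2]
width: 0.0491
time: 39.98
ee_pos: [0.4982, 0.0905, 0.0304]
tool_rot: [-0.487, 0.513, -0.487, -0.513]
ft_force: [0.8, -0.4, -1.1]
width: 0.0492
t 39.98 tcp [498.2  90.5  30.4] jaw ang 93.0 x-axis [ 0.001  0.    -1.   ] w 49.2 F [ 0.8 -0.4 -1.1] q6 0.00 q1 0.05
twist total units -0.00 (alt 30.00)
units along tool x,y,z [ 0.51 -0.03 -0.02]
```

```bash
python3 -m inch '{"slide":[[0.25,-0.03,-0.02],[0.15,0,0],[0,0,0],[0,0,0]],"twist":[0,0,0,0],"hand":[1,1,1,1]}';python3 -m inch '{"slide":[[0.04,0,0],[0,0,0],[0,0,0]],"twist":[0,0,0],"hand":[1,1,1]}';python3 go.py 499.1 90.1 17.5 93
```

```text
time: 40.48
ee_pos: [0.4986, 0.09, 0.02]
tool_rot: [0.487, -0.513, 0.487, 0.513]
ft_force: [0.9, 1.0, -0.8]
width: 0.0487
time: 40.85
ee_pos: [0.4987, 0.09, 0.0191]
tool_rot: [-0.487, 0.513, -0.487, -0.513]
ft_force: [0.3, -0.1, -0.2]
width: 0.0491
t 40.85 tcp [498.7  90.   19.1] jaw ang 93.0 x-axis [ 0.  0. -1.] w 49.1 F [ 0.3 -0.1 -0.2] q6 0.00 q1 0.05
twist total units 0.00 (alt -30.00)
units along tool x,y,z [ 0.06 -0.02  0.  ]
```

```bash
python3 -m inch '{"slide":[[0.05,0,0],[0,0,0],[0,0,0]],"twist":[0,0,0],"hand":[1,1,1]}';python3 -m inch '{"slide":[[0.04,0,0],[0,0,0]],"twist":[0,0],"hand":[1,1]}';python3 go.py 499.1 90.1 17.5 93
```

```text
time: 41.22
ee_pos: [0.4986, 0.09, 0.0178]
tool_rot: [0.487, -0.513, 0.487, 0.513]
ft_force: [0.5, -0.4, -1.5]
width: 0.0488
time: 41.48
ee_pos: [0.4988, 0.09, 0.0171]
tool_rot: [-0.487, 0.513, -0.487, -0.513]
ft_force: [-1.0, 0.7, 2.0]
width: 0.0486
t 41.48 tcp [498.8  90.   17.1] jaw ang 93.0 x-axis [ 0.  0. -1.] w 48.6 F [-1.   0.7  2. ] q6 0.00 q1 0.05
twist total units -0.00 (alt 30.00)
units along tool x,y,z [-0.02 -0.01  0.  ]
```

```bash
python3 -m inch '{"slide":[[0,0,0],[0,0,0],[0,0,0],[0,0,0],[0,0,0],[0,0,0]],"twist":[0,0,0,0,0,0],"hand":[-0.25,-0.35,-0.45,-0.6,-0.7,-0.7]}';python3 -m inch '{"slide":[[-0.4,0,0],[-0.8,0,0],[-1,0,0],[-1,0,0],[-1,0,0],[-0.6,0,0],[0,0,0]],"twist":[0,0,0,0,0,0,0],"hand":[-0.7,-0.7,-0.7,-0.7,-0.6,-0.4,-0.4]}';python3 go.py 599.9 -11.9 130 91.8; python3 - <<'E'
from h import *
im,d=r.get_image('side');big(im,(180,100,390,310),f'pics/side9.png',3)
E
```

```text
time: 42.22
ee_pos: [0.4986, 0.09, 0.0168]
tool_rot: [0.487, -0.513, 0.487, 0.513]
ft_force: [-0.1, -1.0, 0.2]
width: 0.0723
time: 43.1
ee_pos: [0.4997, 0.0901, 0.1381]
tool_rot: [-0.488, 0.514, -0.486, -0.512]
ft_force: [0.3, -1.0, -0.7]
width: 0.0596
t 43.10 tcp [499.7  90.1 138.1] jaw ang 93.0 x-axis [ 0.003  0.    -1.   ] w 59.6 F [ 0.3 -1.  -0.7] q6 0.00 q1 0.05
twist total units 0.20 (alt -29.80)
units along tool x,y,z [ 0.33 -3.79 -4.28]
```

View pics/side9.png

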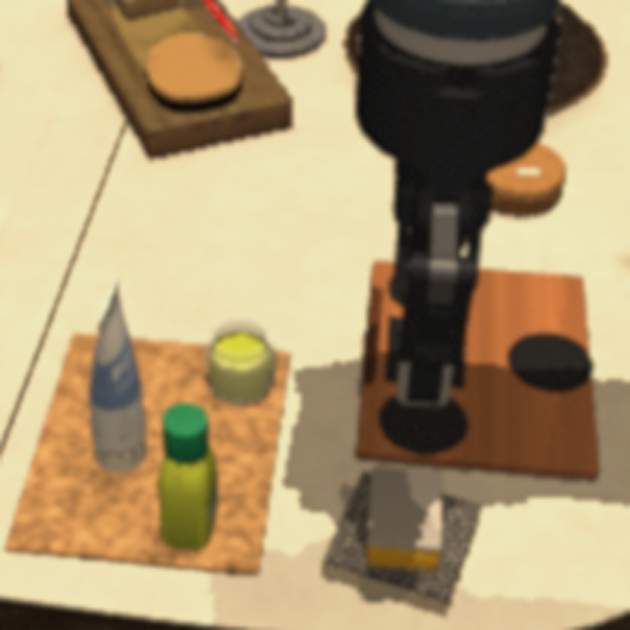

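The tin lies on the block with its lid up, at (405,520). Fetching the jar.

```bash
python3 -m inch '{"slide":[[0,-0.4,-0.6],[0,-0.8,-0.9],[0,-0.9,-1],[0,-0.9,-1],[0,-0.7,-0.8],[0,0,0],[0.5,0,0],[0.5,0,0]],"twist":[0.2,0,0,0,0,0,0,0],"hand":[-0.4,-0.4,-0.4,-0.4,-0.4,-0.4,-0.4,-0.4]}';python3 -m inch '{"slide":[[0.7,0,0],[0.8,0,0],[0.6,0,0],[0.4,0,0],[0,0,0],[0,0,0]],"twist":[0,0,0,0,0,0],"hand":[-0.4,-0.4,-0.4,-0.4,-0.4,-0.4]}';python3 go.py 599.9 -11.9 10.8 91.8
```

```text
time: 44.15
ee_pos: [0.5936, -0.0137, 0.1104]
tool_rot: [0.492, -0.507, 0.492, 0.508]
ft_force: [-0.3, -0.1, 0.8]
width: 0.0597
time: 44.9
ee_pos: [0.5953, -0.0144, 0.0499]
tool_rot: [-0.492, 0.508, -0.492, -0.507]
ft_force: [0.3, 0.1, -0.2]
width: 0.0596
t 44.90 tcp [595.3 -14.4  49.9] jaw ang 91.8 x-axis [ 0.001 -0.    -1.   ] w 59.6 F [ 0.3  0.1 -0.2] q6 -0.16 q1 -0.13
twist total units 0.00 (alt -30.00)
units along tool x,y,z [ 1.56 -0.19  0.09]
```

```bash
python3 -m inch '{"slide":[[0,-0.19,0.09],[0,0,0],[0.4,0,0],[0.6,0,0],[0.4,0,0],[0.1,0,0],[0,0,0],[0,0,0]],"twist":[0,0,0,0,0,0,0,0],"hand":[-0.4,-0.4,-0.4,-0.4,-0.4,-0.4,-0.4,-0.4]}';python3 go.py 599.9 -11.9 10.8 91.8
```

```text
time: 45.9
ee_pos: [0.5999, -0.012, 0.0122]
tool_rot: [-0.492, 0.508, -0.492, -0.508]
ft_force: [0.9, -0.2, 0.3]
width: 0.0597
t 45.90 tcp [599.9 -12.   12.2] jaw ang 91.8 x-axis [ 0.001 -0.    -1.   ] w 59.7 F [ 0.9 -0.2  0.3] q6 -0.16 q1 -0.13
twist total units -0.00 (alt 30.00)
units along tool x,y,z [ 0.06 -0.    0.  ]
```

```bash
python3 -m inch '{"slide":[[0.03,0,0],[0,0,0],[0,0,0],[0,0,0],[0,0,0],[0,0,0],[0,0,0]],"twist":[0,0,0,0,0,0,0],"hand":[-0.3,-0.15,0,0.1,1,1,1]}';python3 go.py 422.2 -50.5 90 91.8
```

```text
time: 46.78
ee_pos: [0.5998, -0.0119, 0.0116]
tool_rot: [-0.492, 0.508, -0.492, -0.508]
ft_force: [-0.7, -0.2, 6.3]
width: 0.0376
t 46.77 tcp [599.8 -11.9  11.6] jaw ang 91.8 x-axis [ 0.001  0.    -1.   ] w 37.6 F [-0.7 -0.2  6.3] q6 -0.16 q1 -0.13
twist total units 0.00 (alt -30.00)
units along tool x,y,z [-3.14  7.15 -1.32]
```

```bash
python3 -m inch '{"slide":[[-0.3,0,0],[-0.7,0,0],[-1,0,0],[-0.8,0,0],[-0.4,0,0],[0,0,0]],"twist":[0,0,0,0,0,0],"hand":[1,1,1,1,1,1]}';python3 go.py 422.2 -50.5 16.7 91.8
```

```text
time: 47.52
ee_pos: [0.5999, -0.012, 0.0915]
tool_rot: [-0.492, 0.508, -0.492, -0.507]
ft_force: [-1.2, 0.3, -0.7]
width: 0.0378
t 47.52 tcp [599.9 -12.   91.5] jaw ang 91.8 x-axis [ 0.001 -0.    -1.   ] w 37.8 F [-1.2  0.3 -0.7] q6 -0.16 q1 -0.13
twist total units -0.00 (alt 30.00)
units along tool x,y,z [ 2.98  7.16 -1.32]
```

```bash
python3 -m inch '{"slide":[[0,0.5,-0.1],[0,1,-0.2],[0,1,-0.2],[0,1,-0.2],[0,1,-0.2],[0,1,-0.2],[0,1,-0.12],[0,0.66,-0.1]],"twist":[0,0,0,0,0,0,0,0],"hand":[1,1,1,1,1,1,1,1]}';python3 -m inch '{"slide":[[0.3,0,0],[0.7,0,0],[0.7,0,0],[0.5,0,0],[0.2,0,0],[0,0,0],[0,0,0]],"twist":[0,0,0,0,0,0,0],"hand":[1,1,1,1,1,1,1]}';python3 go.py 422.2 -50.5 17.6 91.8
```

```text
time: 48.52
ee_pos: [0.4192, -0.0503, 0.0899]
tool_rot: [0.492, -0.507, 0.493, 0.509]
ft_force: [0.4, -0.5, -0.4]
width: 0.038
time: 49.4
ee_pos: [0.4222, -0.0506, 0.0315]
tool_rot: [-0.492, 0.508, -0.492, -0.507]
ft_force: [0.4, 0.2, -0.5]
width: 0.0379
t 49.40 tcp [422.2 -50.6  31.5] jaw ang 91.8 x-axis [ 0.001 -0.    -1.   ] w 37.9 F [ 0.4  0.2 -0.5] q6 -0.30 q1 -0.27
twist total units 0.00 (alt -30.00)
units along tool x,y,z [ 0.55 -0.    0.01]
```

```bash
python3 -m inch '{"slide":[[0.25,0,0],[0.17,0,0],[0,0,0],[0,0,0]],"twist":[0,0,0,0],"hand":[1,1,1,1]}';python3 -m inch '{"slide":[[0.05,0,0],[0,0,0],[0,0,0]],"twist":[0,0,0],"hand":[1,1,1]}';python3 go.py 422.2 -50.5 17.6 91.8
```

```text
time: 49.9
ee_pos: [0.4215, -0.0505, 0.0205]
tool_rot: [0.492, -0.508, 0.492, 0.508]
ft_force: [-0.6, -0.2, -0.5]
width: 0.0381
time: 50.28
ee_pos: [0.4216, -0.0505, 0.0193]
tool_rot: [-0.492, 0.508, -0.492, -0.508]
ft_force: [0.5, -0.1, -1.3]
width: 0.038
t 50.27 tcp [421.6 -50.5  19.3] jaw ang 91.8 x-axis [ 0.  0. -1.] w 38.0 F [ 0.5 -0.1 -1.3] q6 -0.30 q1 -0.27
twist total units -0.00 (alt 30.00)
units along tool x,y,z [ 0.07 -0.02  0.  ]
```

```bash
python3 -m inch '{"slide":[[0.06,-0.02,0],[0,0,0],[0,0,0]],"twist":[0,0,0],"hand":[1,1,1]}';python3 -m inch '{"slide":[[0.04,0,0],[0,0,0]],"twist":[0,0],"hand":[1,1]}';python3 go.py 422.2 -50.5 17.6 91.8
```

```text
time: 50.65
ee_pos: [0.422, -0.0505, 0.0177]
tool_rot: [0.492, -0.508, 0.492, 0.508]
ft_force: [0.4, -0.6, -1.1]
width: 0.0381
time: 50.9
ee_pos: [0.4222, -0.0505, 0.0175]
tool_rot: [-0.492, 0.508, -0.492, -0.508]
ft_force: [-2.5, 0.4, 8.3]
width: 0.0376
t 50.90 tcp [422.2 -50.5  17.5] jaw ang 91.8 x-axis [ 0. -0. -1.] w 37.6 F [-2.5  0.4  8.3] q6 -0.30 q1 -0.27
twist total units 0.00 (alt -30.00)
units along tool x,y,z [-0. -0.  0.]
```

```bash
python3 -m inch '{"slide":[[0,0,0],[0,0,0],[0,0,0],[0,0,0],[0,0,0],[0,0,0]],"twist":[0,0,0,0,0,0],"hand":[0.05,-0.05,-0.15,-0.25,-0.35,-0.4]}';python3 -m inch '{"slide":[[-0.4,0,0],[-0.8,0,0],[-1,0,0],[-1,0,0],[-1,0,0],[-1,0,0],[-1,0,0],[-0.7,0,0]],"twist":[0,0,0,0,0,0,0,0],"hand":[-0.4,-0.4,-0.4,-0.4,-0.4,-0.4,-0.4,-0.4]}';python3 -m inch '{"slide":[[0,0,0],[0,0,0],[0,0,0],[0,0,0],[0,0,0],[0,0,0],[0,0,0],[0,0,0]],"twist":[1,1,1,1,1,1,1,1],"hand":[-0.4,-0.4,-0.4,-0.4,-0.4,-0.4,-0.4,-0.4]}';python3 -m inch '{"slide":[[0,0,0],[0,0,0],[0,0,0],[0,0,0],[0,0,0],[0,0,0],[0,0,0],[0,0,0]],"twist":[1,1,1,1,1,1,1,0],"hand":[-0.4,-0.4,-0.4,-0.4,-0.4,-0.4,-0.4,-0.4]}';python3 go.py 655 52.1 180 2
```

```text
time: 51.65
ee_pos: [0.422, -0.0505, 0.0168]
tool_rot: [0.492, -0.508, 0.492, 0.508]
ft_force: [-0.0, -0.1, 0.1]
width: 0.0598
time: 52.65
ee_pos: [0.4224, -0.0506, 0.1912]
tool_rot: [-0.492, 0.508, -0.492, -0.507]
ft_force: [0.6, 0.6, -0.7]
width: 0.0596
time: 53.65
ee_pos: [0.422, -0.0505, 0.19]
tool_rot: [0.657, -0.263, 0.656, 0.263]
ft_force: [-0.8, 0.8, 0.1]
width: 0.0596
time: 54.65
ee_pos: [0.422, -0.0505, 0.1899]
tool_rot: [0.707, -0.012, 0.707, 0.011]
ft_force: [-0.5, -0.1, -0.1]
width: 0.0598
t 54.65 tcp [422.  -50.5 189.9] jaw ang 1.9 x-axis [ 0.001 -0.    -1.   ] w 59.8 F [-0.5 -0.1 -0.1] q6 1.27 q1 -0.27
twist total units -0.02 (alt 29.98)
units along tool x,y,z [0.4  3.8  9.45]
```

```bash
python3 -m inch '{"slide":[[0,0.4,0.95],[0,0.4,0.95],[0,0.4,0.95],[0,0.4,0.95],[0,0.4,0.95],[0,0.4,0.95],[0,0.4,0.95],[0,0.4,0.95]],"twist":[0,0,0,0,0,0,0,0],"hand":[-0.4,-0.4,-0.4,-0.4,-0.4,-0.4,-0.4,-0.4]}';python3 -m inch '{"slide":[[0,0.3,0.9],[0,0.3,0.7],[0,0,0.25],[0.4,0,0],[0.4,0,0],[0,0,0],[0,0,0]],"twist":[0,0,0,0,0,0,0],"hand":[-0.4,-0.4,-0.4,-0.4,-0.4,-0.4,-0.4]}';python3 go.py 655 52.1 49.6 2;python3 - <<'E'
from h import *
for n,b in(('top',(140,145,300,330)),('side',(180,50,390,310))):
    im,d=r.get_image(n);np.save(n+'10i.npy',im);np.save(n+'10.npy',d);big(im,b,f'pics/{n}10.png',2)
E
```

```text
time: 55.65
ee_pos: [0.6101, 0.0358, 0.1895]
tool_rot: [0.707, -0.012, 0.707, 0.012]
ft_force: [0.5, -0.2, 0.9]
width: 0.0598
time: 56.52
ee_pos: [0.6548, 0.0517, 0.1693]
tool_rot: [0.707, -0.011, 0.707, 0.011]
ft_force: [-0.8, -0.1, -0.1]
width: 0.0594
t 56.52 tcp [654.8  51.7 169.3] jaw ang 1.8 x-axis [-0.  0. -1.] w 59.4 F [-0.8 -0.1 -0.1] q6 1.52 q1 -0.02
twist total units -0.03 (alt 29.97)
units along tool x,y,z [4.79 0.02 0.01]
```

View pics/side10.png

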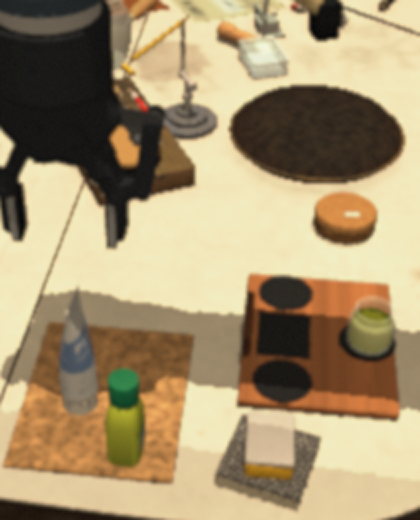

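View pics/top10.png

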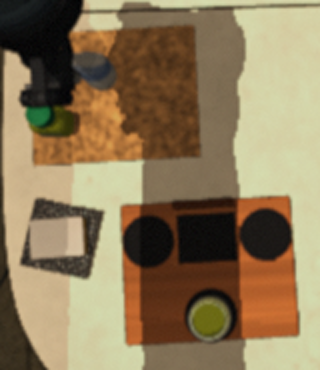

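The jar is back on its patch (side crop 370,335) and the tin is on the block. I'll measure both while the arm is out of the way.

```bash
python3 - <<'E'
from meas import *
im=np.load('top10i.npy');H=cv2.cvtColor(im,cv2.COLOR_RGB2HSV).astype(int);C=cloud('top',np.load('top10.npy'));Z=C[...,2]
m=np.zeros(Z.shape,bool);m[245:285,148:195]=1
rect('top',m&(H[...,2]>120),.0345,(168.,263.),'tinlid')
P=C[m&(Z>.03)&(Z<.04)];print(P.mean(0),P.min(0),P.max(0))
m=np.zeros(Z.shape,bool);m[283:322,228:262]=1
P=C[m&(Z>.02)&(Z<.06)];print('jar',len(P),P.mean(0),P.min(0),P.max(0))
Cs=cloud('side',np.load('side10.npy'));X,Y,Z=Cs[...,0],Cs[...,1],Cs[...,2]
P=Cs[(abs(X-.424)<.03)&(abs(Y+.05)<.03)&(Z>.02)&(Z<.065)];print('side jar',P.mean(0),P.min(0),P.max(0))
P=Cs[(abs(X-.499)<.03)&(abs(Y-.09)<.035)&(Z>.03)&(Z<.045)];print('side tin',P.mean(0),P.min(0),P.max(0))
E
```

```text
top tinlid ctr 497.5 85.4 size 87.7 71.5 ang 88.6
[0.4991 0.0908 0.034 ] [0.4803 0.0661 0.0301] [0.5181 0.1158 0.0388]
jar 397 [ 0.4228 -0.0498  0.0374] [ 0.4033 -0.0691  0.0209] [ 0.4421 -0.0307  0.0505]
side jar [ 0.4236 -0.0458  0.0377] [ 0.403  -0.0709  0.0202] [ 0.4431 -0.0292  0.0518]
side tin [0.4999 0.0921 0.0353] [0.4815 0.0639 0.0301] [0.5188 0.1162 0.0381]
```

```bash
python3 -m inch '{"slide":[[0.5,0,0],[0.8,0,0],[0.9,0,0],[0.9,0,0],[0.8,0,0],[0.5,0,0],[0.1,0,0],[0,0,0]],"twist":[0,0,0,0,0,0,0,0],"hand":[-0.4,-0.4,-0.4,-0.4,-0.4,-0.4,-0.4,-0.4]}';python3 go.py 655 52.1 49.6 2
```

```text
time: 57.62
ee_pos: [0.6555, 0.0519, 0.0572]
tool_rot: [0.707, -0.011, 0.707, 0.011]
ft_force: [-0.1, -0.7, 0.3]
width: 0.0598
t 57.62 tcp [655.5  51.9  57.2] jaw ang 1.8 x-axis [ 0.001  0.    -1.   ] w 59.8 F [-0.1 -0.7  0.3] q6 1.52 q1 -0.02
twist total units -0.03 (alt 29.97)
units along tool x,y,z [ 0.3   0.01 -0.02]
```

By depth, the tin is within 1 mm of the block centre and the jar within 1 mm of its start. The colour mask for the lid leaked onto the bench, so I'm ignoring it. Gripping the tube.

```bash
python3 -m inch '{"slide":[[0.2,0,-0.02],[0.06,0,0],[0,0,0],[0,0,0]],"twist":[-0.03,0,0,0],"hand":[-0.4,-0.4,-0.4,-0.4]}';python3 go.py 655 52.1 49.6 2;python3 -m inch '{"slide":[[0,0,0],[0,0,0],[0,0,0],[0,0,0],[0,0,0],[0,0,0],[0,0,0],[0,0,0]],"twist":[0,0,0,0,0,0,0,0],"hand":[-0.2,0,0.2,0.3,0.5,1,1,1]}'; python3 go.py 498.7 -102.2 150 2
```

```text
time: 58.12
ee_pos: [0.6548, 0.0518, 0.0505]
tool_rot: [0.707, -0.012, 0.707, 0.012]
ft_force: [-0.4, -0.6, -0.2]
width: 0.0597
t 58.12 tcp [654.8  51.8  50.5] jaw ang 2.0 x-axis [ 0.  0. -1.] w 59.7 F [-0.4 -0.6 -0.2] q6 1.52 q1 -0.02
twist total units -0.00 (alt 30.00)
units along tool x,y,z [0.03 0.01 0.01]
time: 59.12
ee_pos: [0.6551, 0.0518, 0.0506]
tool_rot: [0.707, -0.012, 0.707, 0.012]
ft_force: [-0.6, 0.0, 2.5]
width: 0.0245
t 59.12 tcp [655.1  51.8  50.6] jaw ang 2.0 x-axis [ 0.001  0.    -1.   ] w 24.5 F [-0.6  0.   2.5] q6 1.52 q1 -0.02
twist total units -0.00 (alt 30.00)
units along tool x,y,z [-3.98 -5.94 -6.46]
```

```bash
python3 -m inch '{"slide":[[-0.3,0,0],[-0.7,0,0],[-1,0,0],[-1,0,0],[-0.8,0,0],[-0.3,0,0],[0,0,0]],"twist":[0,0,0,0,0,0,0],"hand":[1,1,1,1,1,1,1]}'; python3 -m inch '{"slide":[[0,-0.4,-0.4],[0,-0.8,-0.9],[0,-0.9,-0.9],[0,-0.9,-1],[0,-0.9,-1],[0,-0.9,-1],[0,-0.75,-0.8],[0,-0.4,-0.46]],"twist":[0,0,0,0,0,0,0,0],"hand":[1,1,1,1,1,1,1,1]}'; python3 -m inch '{"slide":[[0,0,0],[0.3,0,0],[0.6,0,0],[0.8,0,0],[0.8,0,0],[0.5,0,0],[0,0,0],[0,0,0]],"twist":[0,0,0,0,0,0,0,0],"hand":[1,1,1,1,1,1,1,1]}';python3 go.py 498.7 -102.4 56.5 2
```

```text
time: 60.0
ee_pos: [0.6551, 0.0518, 0.1535]
tool_rot: [0.707, -0.012, 0.707, 0.012]
ft_force: [-0.2, -0.2, -0.9]
width: 0.0242
time: 61.0
ee_pos: [0.4961, -0.1032, 0.1519]
tool_rot: [0.706, -0.011, 0.708, 0.012]
ft_force: [-0.0, -0.6, -0.5]
width: 0.0243
time: 62.0
ee_pos: [0.499, -0.1024, 0.0782]
tool_rot: [0.707, -0.012, 0.707, 0.012]
ft_force: [0.8, 0.3, 0.1]
width: 0.0242
t 62.00 tcp [ 499.  -102.4   78.2] jaw ang 2.0 x-axis [ 0.001 -0.    -1.   ] w 24.2 F [0.8 0.3 0.1] q6 1.21 q1 -0.33
twist total units -0.00 (alt 30.00)
units along tool x,y,z [ 0.87  0.   -0.01]
```

```bash
python3 -m inch '{"slide":[[0.3,0,0],[0.3,0,0],[0.15,0,0],[0,0,0],[0,0,0]],"twist":[0,0,0,0,0],"hand":[1,1,1,1,1]}';python3 -m inch '{"slide":[[0.05,0,0],[0,0,0]],"twist":[0,0],"hand":[1,1]}';python3 go.py 498.7 -102.4 56.5 2; python3 - <<'E'
from h import *
big(r.get_image('side')[0],(280,80,400,260),f'pics/side11.png',3)
E
```

```text
time: 62.62
ee_pos: [0.4986, -0.1024, 0.0591]
tool_rot: [0.707, -0.012, 0.707, 0.012]
ft_force: [-0.2, -0.4, -1.1]
width: 0.024
time: 62.88
ee_pos: [0.4985, -0.1024, 0.0578]
tool_rot: [0.707, -0.012, 0.707, 0.012]
ft_force: [0.3, 0.8, -1.0]
width: 0.0241
t 62.88 tcp [ 498.5 -102.4   57.8] jaw ang 2.0 x-axis [ 0.  0. -1.] w 24.1 F [ 0.3  0.8 -1. ] q6 1.21 q1 -0.33
twist total units -0.00 (alt 30.00)
units along tool x,y,z [0.05 0.   0.01]
```

View pics/side11.png

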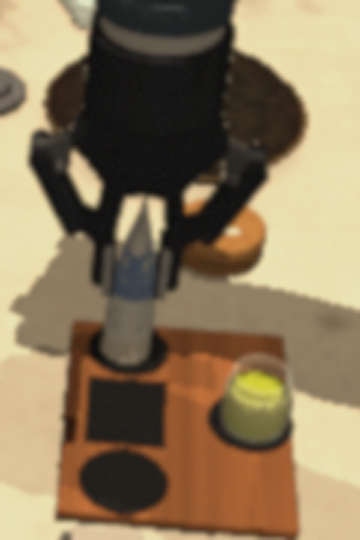

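The tube is upright over its patch, with its foot at (130,350). I'm bringing it down to contact.

```bash
python3 -m inch '{"slide":[[0.05,0,0.01],[0,0,0]],"twist":[0,0],"hand":[1,1]}';python3 -m inch '{"slide":[[0.04,0,0],[0,0,0]],"twist":[0,0],"hand":[1,1]}';python3 go.py 498.7 -102.4 56 2
```

```text
time: 63.18
ee_pos: [0.4989, -0.1025, 0.0567]
tool_rot: [0.707, -0.012, 0.707, 0.012]
ft_force: [-0.8, 0.1, 0.9]
width: 0.0241
time: 63.42
ee_pos: [0.4991, -0.1026, 0.0565]
tool_rot: [0.707, -0.012, 0.707, 0.012]
ft_force: [-2.4, 0.7, 7.3]
width: 0.0241
t 63.42 tcp [ 499.1 -102.6   56.5] jaw ang 2.0 x-axis [ 0.001 -0.001 -1.   ] w 24.1 F [-2.4  0.7  7.3] q6 1.21 q1 -0.33
twist total units -0.00 (alt 30.00)
units along tool x,y,z [ 0.02  0.01 -0.02]
```

Contact. Releasing the tube and going for the bottle.

```bash
python3 -m inch '{"slide":[[0,0,0],[0,0,0],[0,0,0],[0,0,0],[0,0,0],[0,0,0]],"twist":[0,0,0,0,0,0],"hand":[0.35,0.25,0.1,-0.1,-0.3,-0.4]}';python3 -m inch '{"slide":[[-0.4,0,0],[-0.8,0,0],[-1,0,0],[-1,0,0],[-1,0,0],[-0.8,0,0],[-0.4,0,0],[0,0,0]],"twist":[0,0,0,0,0,0,0,0],"hand":[-0.4,-0.4,-0.4,-0.4,-0.4,-0.4,-0.4,-0.4]}';python3 go.py 609 98.2 150 2
```

```text
time: 64.18
ee_pos: [0.4987, -0.1024, 0.0555]
tool_rot: [0.707, -0.012, 0.707, 0.012]
ft_force: [-0.1, -0.6, -0.7]
width: 0.0594
time: 65.18
ee_pos: [0.4992, -0.1026, 0.1913]
tool_rot: [0.708, -0.012, 0.706, 0.012]
ft_force: [-0.0, -0.0, -0.4]
width: 0.0597
t 65.17 tcp [ 499.2 -102.6  191.3] jaw ang 2.0 x-axis [ 0.002 -0.    -1.   ] w 59.7 F [-0.  -0.  -0.4] q6 1.21 q1 -0.33
twist total units -0.00 (alt 30.00)
units along tool x,y,z [1.66 7.87 4.66]
```

```bash
python3 -m inch '{"slide":[[0,0.95,0.55],[0,0.95,0.55],[0,0.95,0.55],[0,0.95,0.55],[0,0.95,0.55],[0,0.95,0.55],[0,0.95,0.55],[0,0.95,0.55]],"twist":[0,0,0,0,0,0,0,0],"hand":[-0.4,-0.4,-0.4,-0.4,-0.4,-0.4,-0.4,-0.4]}';python3 -m inch '{"slide":[[0,0.25,0.2],[0,0,0],[0.5,0,0],[0.5,0,0],[0.5,0,0],[0,0,0],[0,0,0]],"twist":[0,0,0,0,0,0,0],"hand":[-0.4,-0.4,-0.4,-0.4,-0.4,-0.4,-0.4]}';python3 go.py 609 98.2 29.6 2;python3 - <<'E'
from h import *
for n,b in(('top',(140,145,300,330)),('side',(180,50,390,310))):
    im,d=r.get_image(n);np.save(n+'12i.npy',im);np.save(n+'12.npy',d);big(im,b,f'pics/{n}12.png',2)
E
```

```text
time: 66.18
ee_pos: [0.6017, 0.0921, 0.1892]
tool_rot: [0.706, -0.012, 0.708, 0.012]
ft_force: [0.6, -0.1, -0.5]
width: 0.0599
time: 67.05
ee_pos: [0.6068, 0.0976, 0.1531]
tool_rot: [0.707, -0.012, 0.707, 0.012]
ft_force: [0.1, -0.4, -0.2]
width: 0.0599
t 67.05 tcp [606.8  97.6 153.1] jaw ang 2.0 x-axis [ 0.  0. -1.] w 59.9 F [ 0.1 -0.4 -0.2] q6 1.59 q1 0.06
twist total units -0.00 (alt 30.00)
units along tool x,y,z [4.94 0.02 0.09]
```

View pics/side12.png

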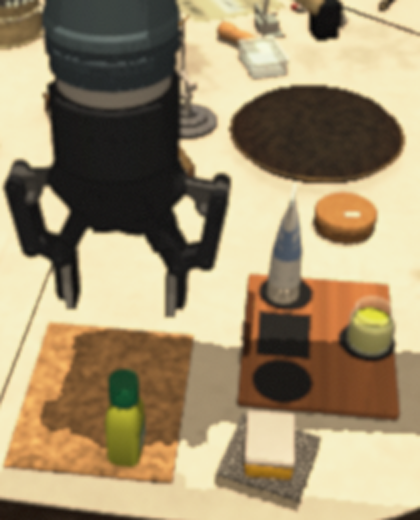

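The tube stands upright on its patch at (285,270), and the fingers straddle the bottle. Going down.

```bash
python3 -m inch '{"slide":[[0.5,0.02,0.09],[0.9,0,0],[0.9,0,0],[0.9,0,0],[0.8,0,0],[0.6,0,0],[0.2,0,0],[0,0,0]],"twist":[0,0,0,0,0,0,0,0],"hand":[-0.4,-0.4,-0.4,-0.4,-0.4,-0.4,-0.4,-0.4]}';python3 go.py 609 98.2 30 2
```

```text
time: 68.15
ee_pos: [0.6091, 0.0983, 0.0329]
tool_rot: [0.707, -0.012, 0.707, 0.012]
ft_force: [0.3, -0.3, -0.2]
width: 0.0599
t 68.15 tcp [609.1  98.3  32.9] jaw ang 2.0 x-axis [-0.  0. -1.] w 59.9 F [ 0.3 -0.3 -0.2] q6 1.59 q1 0.06
twist total units -0.00 (alt 30.00)
units along tool x,y,z [ 0.12 -0.   -0.  ]
```

```bash
python3 -m inch '{"slide":[[0.08,0,0],[0,0,0],[0,0,0],[0,0,0],[0,0,0],[0,0,0],[0,0,0],[0,0,0]],"twist":[0,0,0,0,0,0,0,0],"hand":[-0.2,0,0.2,0.3,0.5,1,1,1]}'; python3 go.py 493.4 8.7 105 2; python3 -m inch '{"slide":[[-0.3,0,0],[-0.7,0,0],[-1,0,0],[-0.7,0,0],[-0.3,0,0],[0,0,0]],"twist":[0,0,0,0,0,0],"hand":[1,1,1,1,1,1]}'; python3 go.py 493.4 8.7 36 2
```

```text
time: 69.15
ee_pos: [0.6096, 0.0983, 0.0315]
tool_rot: [0.707, -0.012, 0.707, 0.012]
ft_force: [0.8, -0.2, 5.0]
width: 0.0246
t 69.15 tcp [609.6  98.3  31.5] jaw ang 2.0 x-axis [ 0.001  0.    -1.   ] w 24.6 F [ 0.8 -0.2  5. ] q6 1.59 q1 0.06
twist total units -0.00 (alt 30.00)
units along tool x,y,z [-2.94 -3.42 -4.77]
time: 69.9
ee_pos: [0.6091, 0.0983, 0.1061]
tool_rot: [0.707, -0.012, 0.707, 0.012]
ft_force: [0.0, 0.4, -0.6]
width: 0.0248
t 69.90 tcp [609.1  98.3 106.1] jaw ang 2.0 x-axis [ 0.  0. -1.] w 24.8 F [ 0.   0.4 -0.6] q6 1.59 q1 0.06
twist total units -0.00 (alt 30.00)
units along tool x,y,z [ 2.8  -3.42 -4.75]
```

```bash
python3 -m inch '{"slide":[[0,-0.35,-0.5],[0,-0.7,-0.9],[0,-0.7,-0.9],[0,-0.7,-0.9],[0,-0.6,-0.9],[0,-0.37,-0.65],[0,0,0],[0,0,0]],"twist":[0,0,0,0,0,0,0,0],"hand":[1,1,1,1,1,1,1,1]}'; python3 -m inch '{"slide":[[0.5,0,0],[0.7,0,0],[0.5,0,0],[0.3,0,0],[0,0,0],[0,0,0],[0,0,0]],"twist":[0,0,0,0,0,0,0],"hand":[1,1,1,1,1,1,1]}';python3 go.py 493.4 8.7 37.4 2
```

```text
time: 70.9
ee_pos: [0.4937, 0.009, 0.1057]
tool_rot: [0.707, -0.012, 0.707, 0.012]
ft_force: [-0.3, 0.4, -0.6]
width: 0.0243
time: 71.78
ee_pos: [0.494, 0.0087, 0.0566]
tool_rot: [0.707, -0.012, 0.707, 0.012]
ft_force: [0.6, 0.6, -0.2]
width: 0.0243
t 71.78 tcp [494.    8.7  56.6] jaw ang 2.0 x-axis [ 0.001 -0.    -1.   ] w 24.3 F [ 0.6  0.6 -0.2] q6 1.43 q1 -0.11
twist total units -0.00 (alt 30.00)
units along tool x,y,z [ 0.77  0.   -0.02]
```

```bash
python3 -m inch '{"slide":[[0.3,0,-0.02],[0.25,0,0],[0.1,0,0],[0,0,0],[0,0,0]],"twist":[0,0,0,0,0],"hand":[1,1,1,1,1]}';python3 -m inch '{"slide":[[0.04,0,0],[0,0,0]],"twist":[0,0],"hand":[1,1]}';python3 go.py 493.4 8.7 37.4 2
```

```text
time: 72.4
ee_pos: [0.493, 0.0087, 0.0399]
tool_rot: [0.707, -0.012, 0.707, 0.012]
ft_force: [-0.2, 0.2, 0.1]
width: 0.0245
time: 72.65
ee_pos: [0.4929, 0.0087, 0.0389]
tool_rot: [0.707, -0.012, 0.707, 0.012]
ft_force: [-0.2, -0.0, 0.2]
width: 0.0245
t 72.65 tcp [492.9   8.7  38.9] jaw ang 2.0 x-axis [ 0.  0. -1.] w 24.5 F [-0.2 -0.   0.2] q6 1.43 q1 -0.11
twist total units -0.00 (alt 30.00)
units along tool x,y,z [ 0.06 -0.    0.02]
```

```bash
python3 -m inch '{"slide":[[0.05,0,0.02],[0,0,0]],"twist":[0,0],"hand":[1,1]}';python3 -m inch '{"slide":[[0.04,0,0],[0,0,0]],"twist":[0,0],"hand":[1,1]}';python3 go.py 493.4 8.7 37 2
```

```text
time: 72.9
ee_pos: [0.4934, 0.0088, 0.0375]
tool_rot: [0.707, -0.012, 0.707, 0.012]
ft_force: [-0.0, -0.6, -0.3]
width: 0.0244
time: 73.15
ee_pos: [0.4935, 0.0087, 0.0375]
tool_rot: [0.707, -0.012, 0.707, 0.012]
ft_force: [-2.7, -0.2, 8.2]
width: 0.0242
t 73.15 tcp [493.5   8.7  37.5] jaw ang 2.0 x-axis [ 0.001 -0.    -1.   ] w 24.2 F [-2.7 -0.2  8.2] q6 1.43 q1 -0.11
twist total units -0.00 (alt 30.00)
units along tool x,y,z [ 0.02 -0.   -0.  ]
```

```bash
python3 -m inch '{"slide":[[0,0,0],[0,0,0],[0,0,0],[0,0,0],[0,0,0],[0,0,0]],"twist":[0,0,0,0,0,0],"hand":[0.35,0.25,0.1,-0.1,-0.3,-0.4]}';python3 -m inch '{"slide":[[-0.4,0,0],[-0.8,0,0],[-1,0,0],[-1,0,0],[-1,0,0],[-1,0,0],[-1,0,0],[-0.7,0,0]],"twist":[0,0,0,0,0,0,0,0],"hand":[-0.4,-0.4,-0.4,-0.4,-0.4,-0.4,-0.4,-0.4]}';python3 -m inch '{"slide":[[0,0.7,-0.2],[0,1,-0.4],[0,1,-0.4],[0,1,-0.4],[0,1,-0.4],[0,1,-0.4],[0,1,-0.4],[0,1,-0.4]],"twist":[0,0,0,0,0,0,0,0],"hand":[-0.4,-0.4,-0.4,-0.4,-0.4,-0.4,-0.4,-0.4]}';python3 -m inch '{"slide":[[0,0.9,-0.2],[0,0.9,-0.4],[0,0.9,-0.4],[0,0.9,-0.4],[0,0.9,-0.4],[0,0.4,0],[0,0,0],[0,0,0]],"twist":[0,0,0,0,0,0,0,0],"hand":[-0.4,-0.4,-0.4,-0.4,-0.4,-0.4,-0.4,-0.4]}';python3 - <<'E'
from h import *
for n,b in(('top',(140,145,300,330)),('side',(180,100,390,310))):
    im,d=r.get_image(n);np.save(n+'13i.npy',im);np.save(n+'13.npy',d);big(im,b,f'pics/{n}13.png',3)
    cv2.imwrite(f'pics/{n}13f.png',im[:,:,::-1])
E
```

```text
time: 73.9
ee_pos: [0.4934, 0.0088, 0.0365]
tool_rot: [0.707, -0.012, 0.707, 0.012]
ft_force: [1.3, 0.9, 1.2]
width: 0.0595
time: 74.9
ee_pos: [0.4938, 0.0087, 0.2111]
tool_rot: [0.708, -0.012, 0.706, 0.012]
ft_force: [0.3, -0.1, -0.2]
width: 0.0601
time: 75.9
ee_pos: [0.4098, 0.1999, 0.2082]
tool_rot: [0.706, -0.012, 0.708, 0.013]
ft_force: [0.6, 0.1, 0.5]
width: 0.0602
time: 76.9
ee_pos: [0.3626, 0.3189, 0.2088]
tool_rot: [0.707, -0.012, 0.707, 0.012]
ft_force: [0.1, -0.1, -0.6]
width: 0.0595
```

View pics/side13.png

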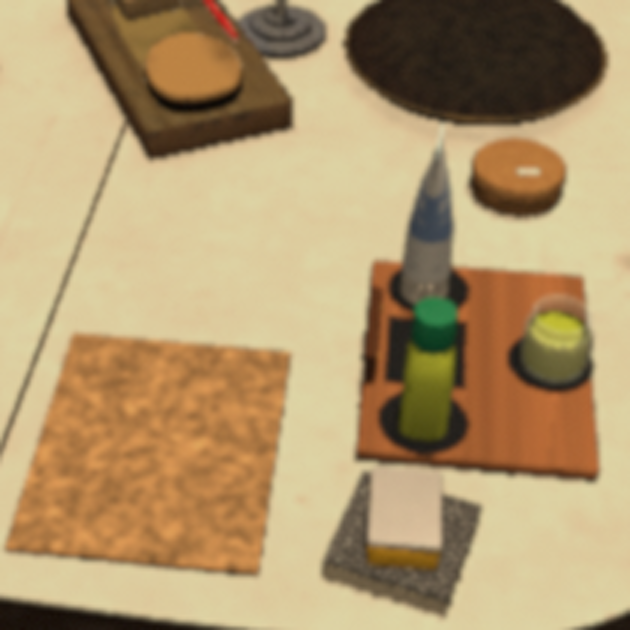

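View pics/top13f.png

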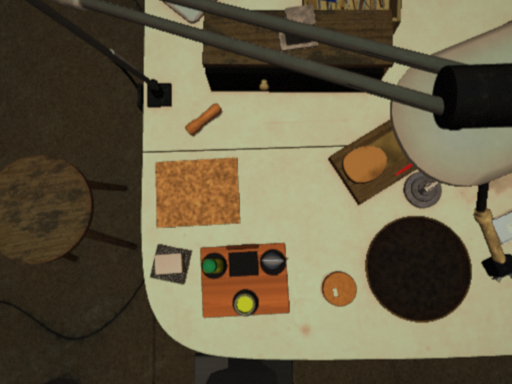

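```bash
python3 - <<'E'
from meas import *
for tag in('0','13'):
    for n in('top','side'):
        C=cloud(n,np.load(n+tag+'.npy'));X,Y,Z=C[...,0],C[...,1],C[...,2]
        def f(l,cx,cy,rx,ry,lo,hi):
            P=C[(abs(X-cx)<rx)&(abs(Y-cy)<ry)&(Z>lo)&(Z<hi)]
            if len(P): print(tag,n,l,len(P),P.mean(0),P[:,:2].min(0),P[:,:2].max(0),P[:,2].max())
        f('cap',.493,.008,.025,.03,.075,.1)
        f('tube',.499,-.102,.03,.03,.085,.13)
        f('jar',.4225,-.05,.03,.03,.022,.06)
        f('box',.445,-.225,.05,.05,.018,.03)
        f('tin',.499,.09,.03,.035,.03,.045)
E
```

```text
0 top cap 149 [0.4928 0.0071 0.0908] [ 0.4827 -0.0034] [0.5033 0.0178] 0.09501688626422165
0 top tube 177 [ 0.4986 -0.1015  0.1029] [ 0.4901 -0.1195] [ 0.5075 -0.0842] 0.12372499781306777
0 top jar 397 [ 0.4224 -0.0506  0.0376] [ 0.4031 -0.0691] [ 0.4416 -0.0307] 0.05082361000749446
0 top box 930 [ 0.445  -0.2251  0.0221] [ 0.4137 -0.2565] [ 0.4757 -0.1934] 0.027537235449693796
0 side cap 240 [0.4935 0.0111 0.0882] [ 0.4822 -0.0054] [0.5047 0.0192] 0.09510830091413
0 side tube 177 [ 0.4994 -0.0942  0.1013] [ 0.4906 -0.1198] [ 0.5083 -0.084 ] 0.12504899160177216
0 side jar 531 [ 0.423  -0.0471  0.0381] [ 0.4026 -0.0714] [ 0.4425 -0.031 ] 0.05132809240360523
0 side box 516 [ 0.446  -0.2224  0.0235] [ 0.4152 -0.2577] [ 0.4769 -0.1951] 0.027174775093885422
13 top cap 148 [0.4934 0.0068 0.0909] [ 0.4828 -0.0039] [0.5034 0.0181] 0.0946652922699184
13 top tube 173 [ 0.4998 -0.1013  0.1034] [ 0.4918 -0.1184] [ 0.5092 -0.0842] 0.12318472765960613
13 top jar 401 [ 0.4229 -0.0498  0.0374] [ 0.4034 -0.0691] [ 0.4421 -0.0307] 0.0514873761034739
13 top box 931 [ 0.4449 -0.2252  0.0221] [ 0.4137 -0.2749] [ 0.4799 -0.1936] 0.026734818839407388
13 top tin 532 [0.4991 0.0908 0.034 ] [0.4802 0.0662] [0.5181 0.1156] 0.037830104836542096
13 side cap 231 [0.4942 0.0106 0.0884] [ 0.4827 -0.0048] [0.5055 0.0186] 0.09494455302999424
13 side tube 179 [ 0.5007 -0.0947  0.1013] [ 0.4923 -0.1182] [ 0.5101 -0.0835] 0.12455227566600366
13 side jar 521 [ 0.4236 -0.0461  0.0383] [ 0.4034 -0.0714] [ 0.443  -0.0293] 0.05283836121460744
13 side box 515 [ 0.4459 -0.2225  0.0235] [ 0.4149 -0.2589] [ 0.4769 -0.1951] 0.02734625215212617
13 side tin 646 [0.5    0.0918 0.0355] [0.4815 0.0629] [0.5189 0.1158] 0.03827133679058151
```

The last pictures show all three items upright on their patches, within about 1.5 mm of where they started. The tin is centred on the block, the mat is empty, and the box and punch haven't moved. Handing in.

```bash
python3 -c "
from rig import r
print(r.sign_off())"
```

```text
the job is handed in; nothing more can be done
None
```

The job is done and handed in at about 77 s, within the 125 s limit; no verdict is reported. I stood the bottle, tube and jar upright on the cork mat and laid the tin lid up on the soldering block. I then put the jar, tube and bottle back on their spots, in that order.

**Last checks, from both cameras before hand-in:**
- **Bottle, tube and jar:** all upright, within about 1.5 mm of their starting positions. The tube is furthest off, at about 1.3 mm in x.
- **Tin:** lid up and within about 1 mm of the block centre by the top camera, 2 mm by the side one. It is turned about 16° from the block's edges, since only the position was asked for.
- **Round box and punch:** the box measured within 0.2 mm of where it started. I checked the punch only by eye; it looks unmoved in the top picture.
- **Forces:** no reading went above about 9 N.

**What disagreed:**
- One colour mask for the tin lid leaked onto the bench and gave a wrong size, so I used the depth reading instead.
- The side camera placed two of the dark patches about 3 mm off the top camera in y. I returned the items to the recorded grasp poses instead, which agreed with the top view to within 2 mm.

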